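Fetch the spice tin from behind

ROBOT

A 6-joint arm with a two-finger parallel gripper is mounted at the origin on a cart in front of the work surface, level with it; the furniture and walls round the work are solid. World frame = base frame: x ahead of the robot, y to its left, z up, the work surface at z = 0. Lengths are in mm, angles in rad, forces in N, time in s.
With the tool pointing down it reaches from about 350 to 850 mm from the base axis. Payload 8.1 kg.
Tool frame: the origin (TCP) lies at the very end of the fingers, on their centre line; the grasp point (between the pads) lies 19 mm behind it (robot.hold_point_z is the distance from the TCP to the grasp point, in mm); z points along the fingers, y is the direction in which the jaws open and shut (so a half turn about z gives the same grasp; the last joint's range is limited). The gripper opens to 93 mm and grips with 3 to 60 N. Pads are 15 mm wide; open, the fingers measure 128 mm over their backs; the gripper's body (75 mm by 188 mm) begins 65 mm behind the grasp point.
Start: joints at [1.117, 0.13, 1.488, -0, 1.523, -0.085], TCP at [216.277, 559.669, 185.235] pointing down, gripper open.
Joint ranges: [-2.96, 2.96], [-0.89, 2.26], [0.02, 2.5], [-1.34, 4.48], [0, 2.73], [-2.66, 2.66]. Speed limits (rad/s): [2.39, 2.39, 2.79, 3.14, 3.14, 3.14].

INTERFACE

Orientations are given as a unit quaternion [w, x, y, z].
In Python, from station import robot, imaging, recognise, outline_of, mark_of gives the robot as it stands.
- The arm moves only by the shell command python3 -m crank 'ROWS'. ROWS is JSON, a list of rows, each a list of 7 numbers: the turn, a rotation vector about the tool's x, y, z in degrees, then the shift along the tool's x, y, z in mm, then the finger opening in mm, from 0 to 93. A call has 1 to 10 rows; each row is the pose to reach, as a shift and turn from the pose measured when the call began, along the tool's axes at that moment; what a row does not reach only later rows make up. A row lasts 1/12 s, in which the tool goes at most 41.7 mm and 7.16 degrees, less where a joint would pass 70% of its speed; a pose out of reach is approached as far as the arm can. A call with a gripper value outside its range is refused whole. The fingers move at their own pace and stop on an object; the grip force is fixed at half the most. Time passes only in rows, so rows that repeat a pose let the fingers close. It gives the time, the measured TCP pose, the force and the opening at its end, in the units of the state.
- robot.observe(): the state, without advancing time (a new reading comes with each control period).
- imaging.read_camera(name): name is "scene" or "top" or "wrist"; returns the picture (420x560x3 uint8, red, green, blue); there is no depth.
- imaging.camera_params(name): a dict with "fx", "fy", "cx", "cy" (pixels), "rvec" (rotation vector, rad) and "tvec" (3), from world to camera coordinates, as OpenCV has them; the wrist camera has in their place "tool_from_camera" (4x4, takes a point from camera to tool coordinates, whose origin is the TCP and whose axes are the flange's). Camera axes: x right, y down, z forward; pixel columns grow to the right and rows downward; lengths in mm; the calibration is good to about 2 mm. The wrist camera is an equidistant fisheye: a pixel r from the principal point sees the ray r / f radians off the axis. A picture is of the moment at which its call begins: read the wrist's pose just before it. camera_params takes no time and is no camera call.
- robot.finish_job(): hands the job in, once; it reports no verdict.
Trained networks look in the newest picture that a camera, given by its name, has taken for a name from the list of things; names that differ only in an ending like _2 or _b are one class to them, and where a whole thing is asked for, a point or a joint stands for the part that bears it (a point fixed in the world has none). Each returns a list of dicts, best first, with "confidence" (0 to 1); they miss things now and then, are a little off and sometimes report something else, mostly with a low value. They report only what shows in the picture. A call takes as long as a camera call. They do not tell look-alikes from the thing itself.
- recognise(camera, target): "at" ([x, y, z] in mm, in world coordinates, good to about 4 mm: the middle of the surface that is visible of it).
- outline_of(camera, target): "pixels" (420x560 bool, what is visible of it).
- mark_of(camera, target): "at" ([x, y, z] in mm, in world coordinates, good to about 4 mm: a listed point, or the origin of a listed thing).
The state is a dict: "time": time; "joints": joint angles; "joint_vel": joint speeds; "joint_torque": joint torques, N m; "tool_pos": TCP position; "tcp_rot": TCP orientation; "wrist_force": force on the tool from outside, world axes, zero at the start; "torque": the same for the moment, N m; "grip_width": opening from 0.0 (shut) to 1.0 (fully open).
Only numpy, scipy, OpenCV 4.12 (cv2) and the standard library are available. Lean on these libraries where they do the work, as an engineer would, in place of code of your own. Each camera call takes 0.05 s, during which the arm holds its last target.

TASK

Fetch the spice tin with the red lid from the back of its rack lane and stand it upright in the middle of the round cork trivet: first move aside whatever stands in front of it, then draw the tin forward with a light press on its grippy lid, because there is no room for fingers round it at the back. Put the front item back upright on its old spot in the lane; press gently, tip nothing over, and leave the other tins, and whatever stands in front of another tin, where they are.

Things in the scene. Friction and masses are not known exactly. Their poses are not given: they have to be found in the camera images.
- rack: fixed spice rack of pale wood, smooth steel floor, 170 mm deep (x), 212 mm wide (y); origin at the centre of its underside on the worktop, x to its back, y to its left, z up. Three lanes 64 mm wide run along x, centred at y = -69, 0, 69 mm, parted by 5 mm walls; lane floor 6 mm above the origin. Each lane has one tin at the back, 1 to 4 mm off the back panel (x = 79 to 85 mm, 85 mm high)
- red_tin_mid (a point): the tin to fetch: spice tin, bare metal with a flat red silicone lid, 56 x 56 mm with rounded corners, 52 mm high in all; the point is its centre, 26 mm above its underside; z up, x and y square to its sides; about 0.25 kg; starts at the back of one of the two outer lanes, with a bottle or grinder in front of it
- blue_tin_mid (a point): spice tin, bare metal with a flat blue silicone lid, 56 x 56 mm with rounded corners, 52 mm high in all; the point is its centre, 26 mm above its underside; z up, x and y square to its sides; bystander, at the back of the other outer lane
- white_tin_mid (a point): spice tin, bare metal with a flat white silicone lid, 56 x 56 mm with rounded corners, 52 mm high in all; the point is its centre, 26 mm above its underside; z up, x and y square to its sides; bystander, at the back of the middle lane
- bottle_mid (a point): square clear glass bottle with black cap, loose, 42 x 42 mm, 170 mm high, 0.42 kg; sides straight up to 130 mm, cap 28 mm across from 143 to 170 mm above its foot; the point is its centre, 85 mm above its foot; z up, x and y square to its sides; stands in front in one of the outer lanes
- grinder_mid (a point): round pepper grinder, glass with a plain dark band and a black cap, loose, 43 mm across and 112 mm high, 0.16 kg; the cap is 39 mm across, from 78 to 112 mm above its foot, and does not turn here; the point is its centre, 56 mm above its foot; z up; stands in front in the other outer lane
- trivet_top (a point): round cork trivet, 130 mm across and 10 mm thick, fixed flat on the worktop; the point is the centre of its top
- red_tin: the same red-lidded tin; origin at the centre of its underside. Its lid grips a fingertip well (friction about 1), its underside slides easily on the rack floor (about 0.25): a press of 4 to 12 N near the middle of the lid draws it along; over 45 N is rough. Drawn forward about 90 mm, it stands between low walls and can be gripped by its sides
- rack_front (a point): point on the middle lane's floor, 42 mm in front of the rack's centre; axes as the rack's. Before the rack's centre the lane walls are only 14 mm high, behind it 64 mm; a lip 6 mm thick and 14 mm high closes the front. In the two outer lanes one tall item stands in this front half, just before the tin: the bottle in one, the grinder in the other
There are look-alikes about, which are no part of the job. Of the things that look like the part that bears trivet_top, the larger one is meant. What is shaped like the part that bears grinder_mid but blue is not meant.

How it is judged:
By the outcome, as a careful person would: the job done as asked, in the order asked, and still so for the second after the job is handed in, with the robot touching nothing.
It also fails if it takes over 72 s, if anything falls off the work surface, if the arm or the gripper's body presses on something with over 40 N, if the wrist force passes 120 N, or if a joint passes its speed limit or range.

## Working session

There is one attempt and no reset: what is moved stays moved. The work goes in short steps, Python scripts to look and compute and a shell command to move; the robot and the scene stay as the last step left them, time stands still between calls to the robot, and variables do not carry over. Pictures are saved under pics/ and viewed, and the job is handed in when it is done.

```bash
ls; mkdir -p pics; python3 - <<'E'
from station import robot, imaging, recognise, outline_of, mark_of
import cv2
print(robot.observe(), robot.hold_point_z)
for n in ("scene","top","wrist"):
    im=imaging.read_camera(n); cv2.imwrite(f"pics/{n}0.png",im[:,:,::-1])
    print(n,imaging.camera_params(n))
    for t in ("red_tin_mid","blue_tin_mid","white_tin_mid","bottle_mid","grinder_mid","trivet_top","rack","rack_front"):
        if n=="wrist": continue
        r=mark_of(n,t); print(t,[([round(float(v)) for v in d["at"]],round(d["confidence"],2)) for d in r])
print(robot.observe()["time"])
E
```

```text
pics
{'time': 0.0, 'joints': array([ 1.11658363e+00,  1.31164116e-01,  1.48929855e+00, -1.32977957e-05,
        1.52300767e+00, -8.54396387e-02]), 'joint_vel': array([ 0.00064766, -0.0016488 , -0.00027087,  0.00084848, -0.00087037,
        0.00021319]), 'joint_torque': array([ 5.99482446e-04, -5.59860349e+01, -4.91753483e+01,  7.66844326e-02,
        3.54435341e-02, -1.63542622e-04]), 'tool_pos': array([216.00400609, 559.07558977, 184.17517744]), 'tcp_rot': array([-2.43859997e-04,  1.83343099e-01,  9.83048537e-01, -9.06639933e-04]), 'wrist_force': array([0.41895669, 0.99916232, 0.43922104]), 'torque': array([-0.06342966, -0.00826834,  0.01630967]), 'grip_width': 1.0001385474782376} 18.8
scene {'fx': 394.97859430109366, 'fy': 394.97859430109366, 'cx': 277.3444608696819, 'cy': 207.50564709267775, 'rvec': array([ 0.51309982,  2.65725199, -1.26216125]), 'tvec': array([ 523.14319713,   -8.99614061, 1001.57992118])}
red_tin_mid [([650, -73, 32], 0.83)]
blue_tin_mid [([666, 61, 30], 0.8)]
white_tin_mid [([653, -7, 34], 0.81)]
bottle_mid [([576, 74, 94], 0.88), ([567, 10, 4], 0.61)]
grinder_
[... 505 characters left out ...]
id []
bottle_mid [([576, 72, 92], 0.95)]
grinder_mid [([560, -64, 61], 0.71), ([571, -190, 57], 0.64)]
trivet_top [([424, -236, 14], 0.86), ([428, -63, 4], 0.86)]
rack [([607, -2, 1], 0.59)]
rack_front [([571, 5, 7], 0.56)]
wrist {'fx': 325.19226210127806, 'fy': 325.19226210127806, 'cx': 286.08658533697513, 'cy': 213.9214190557776, 'tool_from_camera': array([[ 2.96748390e-04, -9.63767177e-01, -2.66744711e-01,
         7.54066029e+01],
       [ 9.99999826e-01,  1.49948682e-04,  5.70705677e-04,
         1.78443647e-01],
       [-5.10029382e-04, -2.66744834e-01,  9.63767054e-01,
        -1.99792797e+02],
       [ 0.00000000e+00,  0.00000000e+00,  0.00000000e+00,
         1.00000000e+00]])}
0.95
```

View pics/scene0.png

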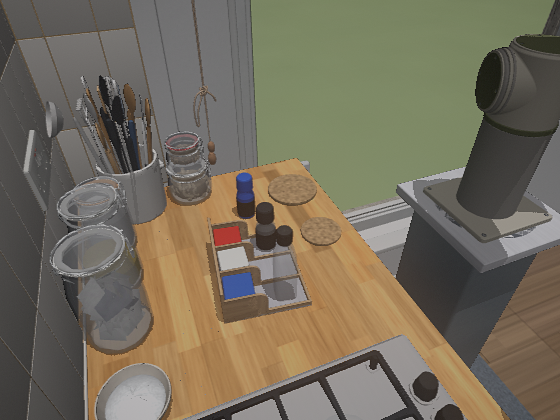

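View pics/top0.png

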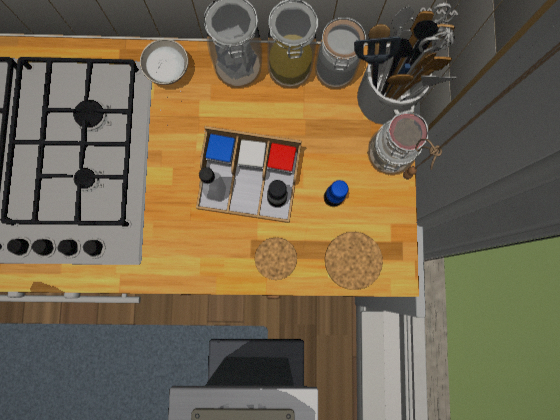

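The red tin is in the right lane (-y), at top px (283,157), with the dark grinder in front of it at (277,192). The blue look-alike grinder is at (337,192), the large trivet at (353,260) and the small one at (275,258). Next I'll measure these accurately.

```bash
cat > h.py <<'E'
import numpy as np, cv2
from station import robot, imaging, recognise, outline_of, mark_of
from scipy.spatial.transform import Rotation as R
P={}
def prm(n):
    if n not in P: P[n]=imaging.camera_params(n)
    return P[n]
def px2w(n,uv,z):
    p=prm(n); Rm=cv2.Rodrigues(np.array(p["rvec"]))[0]; t=np.array(p["tvec"])
    uv=np.atleast_2d(uv).astype(float)
    d=np.c_[(uv[:,0]-p["cx"])/p["fx"],(uv[:,1]-p["cy"])/p["fy"],np.ones(len(uv))]@Rm
    c=-Rm.T@t
    return c+d*((z-c[2])/d[:,2])[:,None]
def w2px(n,X):
    p=prm(n); Rm=cv2.Rodrigues(np.array(p["rvec"]))[0]
    q=np.atleast_2d(X)@Rm.T+np.array(p["tvec"])
    return np.c_[q[:,0]/q[:,2]*p["fx"]+p["cx"],q[:,1]/q[:,2]*p["fy"]+p["cy"]]
def wristray_px(X,s=None):
    p=prm("wrist"); s=s or robot.observe(); T=np.array(p["tool_from_camera"])
    q=s["tcp_rot"]; Rt=R.from_quat([q[1],q[2],q[3],q[0]]).as_matrix()
    Xt=(np.atleast_2d(X)-s["tool_pos"])@Rt
    c=(Xt-T[:3,3])@T[:3,:3]
    th=np.arctan2(np.hypot(c[:,0],c[:,1]),c[:,2]); ph=np.arctan2(c[:,1],c[:,0])
    return np.c_[p["cx"]+p["fx"]*th*np.cos(ph),p["cy"]+p["fy"]*th*np.sin(ph)]
def wpx2w(uv,z,s=None):
    p=prm("wrist"); s=s or robot.observe(); T=np.array(p["tool_from_camera"])
    q=s["tcp_rot"]; Rt=R.from_quat([q[1],q[2],q[3],q[0]]).as_matrix()
    uv=np.atleast_2d(uv).astype(float); d=uv-[p["cx"],p["cy"]]; r=np.hypot(d[:,0],d[:,1]); th=r/p["fx"]
    c=np.c_[d/np.maximum(r,1e-9)[:,None]*np.sin(th)[:,None],np.cos(th)]
    w=c@T[:3,:3].T@Rt.T; o=s["tool_pos"]+Rt@T[:3,3]
    return o+w*((z-o[2])/w[:,2])[:,None]
def togo(target, s=None, yaw=None):
    """tool-frame shift to world target; yaw: wanted direction (deg) of tool y axis in world, mod 180"""
    s=s or robot.observe(); q=s["tcp_rot"]; Rt=R.from_quat([q[1],q[2],q[3],q[0]]).as_matrix()
    sh=Rt.T@(np.array(target)-s["tool_pos"])
    y=np.degrees(np.arctan2(Rt[1,1],Rt[0,1])); x=np.degrees(np.arctan2(Rt[1,0],Rt[0,0]))
    # rotvec to reach straight down with tool y dir at yaw
    out=None
    if yaw is not None:
        res=[]
        for k in (0,180):
            a=np.radians(yaw+k); yy=np.array([np.cos(a),np.sin(a),0]); zz=np.array([0,0,-1.]); xx=np.cross(yy,zz)
            rv=np.degrees(R.from_matrix(Rt.T@np.c_[xx,yy,zz]).as_rotvec()); res.append(rv)
        out=min(res,key=np.linalg.norm)
    print("tcp",s["tool_pos"].round(1),"tool_x dir",x.round(1),"tool_y dir",y.round(1),"t",round(s["time"],2),"F",s["wrist_force"].round(1),"w",round(s["grip_width"]*93,1))
    print("shift",sh.round(1),"rotvec",None if out is None else out.round(2))
    return sh,out
E
python3 - <<'E'
from h import *
for n in ("top","scene"):
    im=cv2.imread(f"pics/{n}0.png"); hsv=cv2.cvtColor(im,cv2.COLOR_BGR2HSV)
    H,S,V=cv2.split(hsv)
    for nm,m in (("red",((H<6)|(H>174))&(S>180)&(V>80)),("blue",(H>105)&(H<125)&(S>150)&(V>120))):
        k,l,st,c=cv2.connectedComponentsWithStats(m.astype(np.uint8))
        for i in np.argsort(-st[1:,4])[:2]+1:
            ct=max(cv2.findContours((l==i).astype(np.uint8),0,1)[0],key=cv2.contourArea)[:,0]
            w=px2w(n,ct,58)[:,:2].astype(np.float32)
            print(n,nm,st[i],c[i].round(1),cv2.minAreaRect(w), px2w(n,c[i],58).round(1))
    im2=cv2.resize(im[100:300,150:450] if n=="top" else im[150:320,190:360],None,fx=2.66 if n=="top" else 3.5,fy=2.66 if n=="top" else 3.5,interpolation=cv2.INTER_CUBIC)
    cv2.imwrite(f"pics/{n}0z.png",im2)
E
```

```text
top red [267 143  29  28 622] [281.2 156.4] ((647.1239624023438, -73.42344665527344), (55.526336669921875, 56.36063003540039), 80.58576965332031) [[647.1 -73.4  58. ]]
top blue [206 134  28  28 594] [219.6 147.7] ((664.1072387695312, 61.82133483886719), (53.84934997558594, 54.738983154296875), 80.77821350097656) [[664.1  61.6  58. ]]
top blue [332 181  16  16 208] [339.3 188.2] ((577.7252807617188, -201.49070739746094), (32.7932243347168, 33.526851654052734), 89.882568359375) [[ 578.4 -200.9   58. ]]
scene red [214 226  27  20 276] [225.1 234.7] ((649.450439453125, -72.2658920288086), (49.804012298583984, 52.81766128540039), 80.16317749023438) [[651.5 -75.2  58. ]]
scene red [234 239   1   1   1] [234. 239.] ((637.93505859375, -55.42780303955078), (0.0, 0.0), 0.0) [[637.9 -55.4  58. ]]
scene blue [222 273  32  26 435] [240.8 284.7] ((667.192138671875, 64.30122375488281), (52.891029357910156, 52.60334014892578), 80.95579528808594) [[661.7  66.2  58. ]]
scene blue [237 173  14   8  90] [243.5 176.6] ((549.1243896484375, -265.8204040527344), (31.03354263305664, 33.6113395690918), 67.78456115722656) [[ 549.5 -265.3   58. ]]
```

View pics/top0z.png

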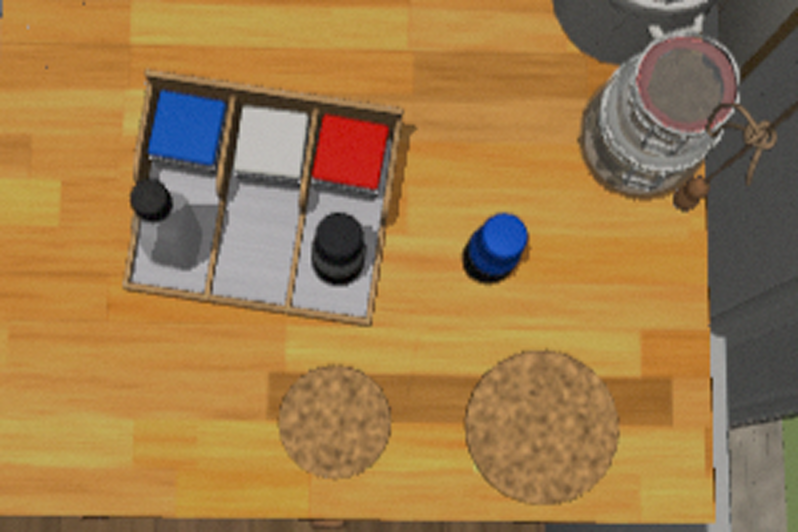

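View pics/scene0z.png

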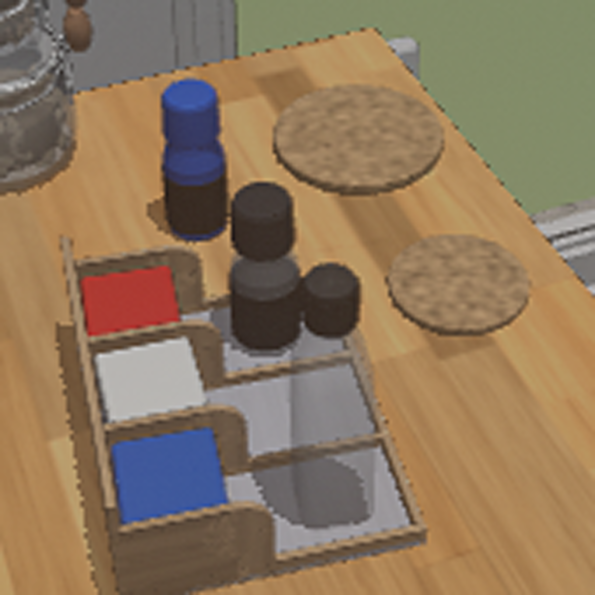

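```bash
python3 - <<'E'
from h import *
f=lambda u,v,z:px2w("top",[150+u/2.66,100+v/2.66],z)[0]
a,b=f(150,72,85),f(402,109,85); c,d=f(125,289,17),f(370,324,17)
for p,q in((a,b),(c,d)):
    v=p-q; print(p.round(1),q.round(1),np.linalg.norm(v).round(1),np.degrees(np.arctan2(-v[0],v[1])))
m=(a[:2]+b[:2])/2; n=(c[:2]+d[:2])/2; v=m-n; print(np.linalg.norm(v),np.degrees(np.arctan2(v[1],v[0])),(m+n)/2)
for t in("grinder_mid","trivet_top","bottle_mid"):
  for cam in ("top","scene"):
    r=outline_of(cam,t)
    for d in r:
        M=d["pixels"].astype(np.uint8); ct=max(cv2.findContours(M,0,1)[0],key=cv2.contourArea)[:,0]
        if t=="trivet_top":
            w=px2w(cam,ct,10)[:,:2].astype(np.float32); print(t,cam,cv2.fitEllipse(w))
        else: print(t,cam,cv2.boundingRect(ct),d["confidence"])
# candidate projections
th=np.radians(-8); 
im=cv2.imread("pics/top0.png");hsv=cv2.cvtColor(im,cv2.COLOR_BGR2HSV)
# dark caps
g=im.max(2)<40
k,l,st,c=cv2.connectedComponentsWithStats(g[160:220,190:300].astype(np.uint8))
for i in range(1,k):
    if st[i,4]>30: print(st[i]+[190,160,0,0,0])
print(robot.observe()["time"])
E
```

```text
[701.4  88.3  85. ] [ 674.8 -115.5   85. ] 205.6 -7.445791683494537
[534.5 111.9  17. ] [508.2 -93.8  17. ] 207.4 -7.276881661686731
168.23313493848016 -7.739487955138926 [604.73066836  -2.27997433]
grinder_mid top (267, 180, 20, 28) 0.94
grinder_mid top (325, 181, 23, 25) 0.87
grinder_mid scene (235, 172, 22, 48) 0.97
grinder_mid scene (256, 202, 20, 50) 0.79
trivet_top top ((425.793212890625, -237.92660522460938), (127.15180206298828, 130.3917999267578), 18.742713928222656)
trivet_top top ((426.86456298828125, -64.15901947021484), (89.499267578125, 91.83631896972656), 96.00106048583984)
trivet_top scene ((433.2425231933594, -57.92734909057617), (91.00711822509766, 94.70182800292969), 144.83181762695312)
trivet_top scene ((429.9436340332031, -232.08848571777344), (127.3999252319336, 135.48561096191406), 171.1563262939453)
bottle_mid top (200, 168, 26, 34) 0.86
bottle_mid scene (272, 225, 25, 76) 0.93
[201 168  14  15  59]
[268 186  19  14  90]
[268 197  19  10  58]
1.25
```

```bash
python3 - <<'E'
from h import *
f=lambda u,v,z:px2w("top",[150+u/2.66,100+v/2.66],z)[0]
print("grinder cap",f(339,239,118).round(1),"bottle cap",f(152,199,176).round(1))
togo([562,-66,260],yaw=82.5)
E
```

```text
grinder cap [560.2 -66.1 118. ] bottle cap [575.6  69.9 176. ]
tcp [216.3 559.7 185.3] tool_x dir 158.9 tool_y dir 68.9 t 1.25 F [-0.1  0.2  0.3] w 92.8
shift [-548.  -459.   -74.8] rotvec [  0.    -0.   -13.63]
```

```bash
python3 -m crank '[[0,0,-5,-30,-25,-30,93],[0,0,-8,-60,-50,-60,93],[0,0,-13.6,-90,-75,-75,93],[0,0,-13.6,-548,-459,-75,93],[0,0,-13.6,-548,-459,-75,93],[0,0,-13.6,-548,-459,-75,93],[0,0,-13.6,-548,-459,-75,93],[0,0,-13.6,-548,-459,-75,93],[0,0,-13.6,-548,-459,-75,93],[0,0,-13.6,-548,-459,-75,93]]'; python3 -c "
from h import *
togo([562,-66,260],yaw=82.5)"
```

```text
time: 2.08
tool_pos: [408.1, 211.8, 257.3]
tcp_rot: [0.0, 0.066, 0.998, 0.0]
wrist_force: [1.2, -1.1, 0.2]
grip_width: 1.002
tcp [408.1 211.8 257.3] tool_x dir 172.5 tool_y dir 82.5 t 2.08 F [ 1.2 -1.1  0.2] w 93.2
shift [-188.9 -255.3   -2.7] rotvec [ 0.03  0.05 -0.01]
```

```bash
python3 -m crank '[[0,0,0,-189,-255,-3,93],[0,0,0,-189,-255,-3,93],[0,0,0,-189,-255,-3,93],[0,0,0,-189,-255,-3,93],[0,0,0,-189,-255,-3,93],[0,0,0,-189,-255,-3,93],[0,0,0,-189,-255,-3,93],[0,0,0,-189,-255,-3,93],[0,0,0,-189,-255,-3,93],[0,0,0,-189,-255,-3,93]]'; python3 - <<'E'
from h import *
s=robot.observe(); im=imaging.read_camera("wrist"); im=im[:,:,::-1].copy()
cv2.imwrite("pics/w1.png",im)
togo([560,-66,100],s,82.5)
for t in ("grinder_mid","red_tin_mid"):
    print(t,[(d["at"],d["confidence"]) for d in mark_of("wrist",t)])
print("pred tin lid",wristray_px([[648,-73,58],[560,-66,118],[560,-66,84]],s).round(0))
E
```

```text
time: 2.92
tool_pos: [562.3, -67.2, 259.7]
tcp_rot: [-0.0, 0.067, 0.998, 0.0]
wrist_force: [-0.1, 1.2, 0.0]
grip_width: 1.003
tcp [562.3 -67.2 259.7] tool_x dir 172.3 tool_y dir 82.3 t 2.92 F [-0.1  1.2  0. ] w 93.3
shift [  2.3   0.8 159.7] rotvec [ 0.04 -0.02 -0.18]
grinder_mid [([566.9, -60.7, 63.3], 0.94), ([569.3, -193.5, 54.0], 0.9), ([567.2, 10.4, 7.8], 0.56)]
red_tin_mid [([647.6, -76.7, 36.0], 0.74)]
pred tin lid [[290. 250.]
 [286. 195.]
 [286. 188.]]
```

View pics/w1.png

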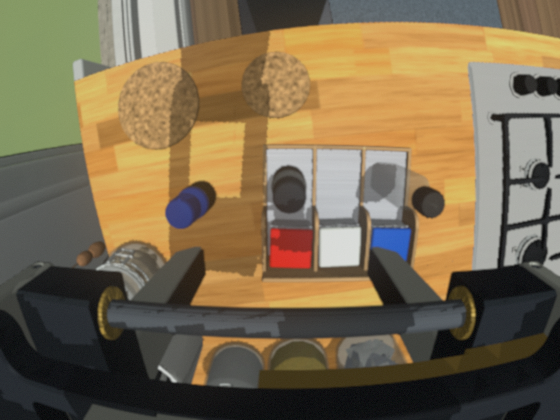

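```bash
cat > m.py <<'E'
import sys
from h import *
s=robot.observe(); im=imaging.read_camera("wrist")[:,:,::-1].copy()
def lid(im,s,z=58):
    H,S,V=cv2.split(cv2.cvtColor(im,cv2.COLOR_BGR2HSV))
    m=((H<6)|(H>174))&(S>180)&(V>70)
    k,l,st,c=cv2.connectedComponentsWithStats(m.astype(np.uint8)); i=1+np.argmax(st[1:,4])
    ct=max(cv2.findContours((l==i).astype(np.uint8),0,1)[0],key=cv2.contourArea)[:,0]
    print("lid",st[i],cv2.minAreaRect(wpx2w(ct,z,s)[:,:2].astype(np.float32)),wpx2w(c[i],z,s).round(1))
if __name__=="__main__":
    lid(im,s)
    cv2.imwrite("pics/"+sys.argv[1],cv2.resize(im[130:290,210:460],None,fx=3,fy=3,interpolation=cv2.INTER_CUBIC))
E
python3 m.py w2.png
```

```text
lid [ 268  229   41   39 1270] ((645.5012817382812, -72.08757781982422), (54.251380920410156, 54.4345817565918), 82.42132568359375) [[648.2 -75.4  58. ]]
```

View pics/w2.png

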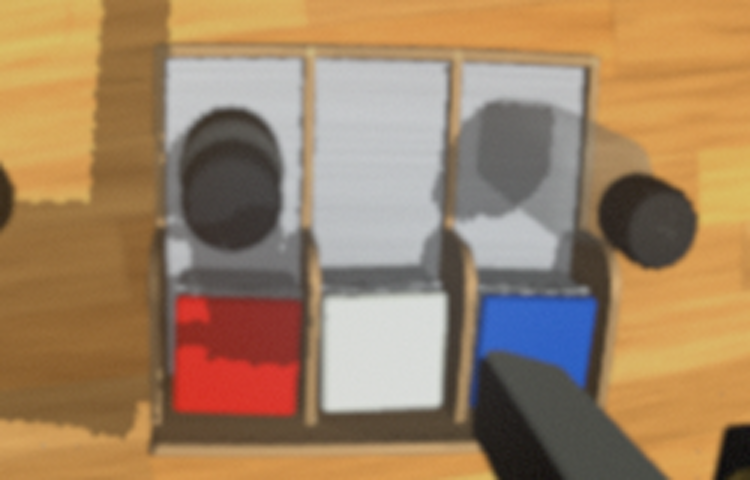

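```bash
python3 - <<'E'
from h import *
f=lambda u,v,z:wpx2w([210+u/3,130+v/3],z)[0].round(1)
print("cap",f(231,197,118),"lane walls at z20", f(160,190,20),f(308,190,20), "front lip top",f(160,50,20),f(308,50,20),f(595,60,20))
print("lid corners",[f(*p,58) for p in((176,294),(301,296),(298,416),(173,412))],"back panel",f(155,450,85))
E
```

```text
cap [561.4 -62.7 118. ] lane walls at z20 [575.1 -97.1  20. ] [583.9 -29.3  20. ] front lip top [511.2 -88.   20. ] [519.7 -21.9  20. ] [537.9 113.9  20. ]
lid corners [array([614. , -93.3,  58. ]), array([621.9, -39.6,  58. ]), array([679., -47.,  58.]), array([ 669.6, -103. ,   58. ])] back panel [ 674.3 -110.1   85. ]
```

```bash
python3 -c "
from h import *
togo([561,-64.5,87],yaw=82.5)"
```

```text
tcp [561.9 -64.6 260.6] tool_x dir 172.6 tool_y dir 82.6 t 3.12 F [-0.  -1.  -0.2] w 93.0
shift [  1.1  -0.2 173.6] rotvec [0.04 0.06 0.06]
```

```bash
python3 -m crank '[[0,0,0,1,1,40,93],[0,0,0,1,1,80,93],[0,0,0,1,1,110,93],[0,0,0,1,1,135,93],[0,0,0,1,1,155,93],[0,0,0,1,1,168,93],[0,0,0,1,1,173,93],[0,0,0,1,1,173,93],[0,0,0,1,1,173,93]]'; python3 - <<'E'
from h import *
s=robot.observe(); im=imaging.read_camera("wrist")[:,:,::-1]; cv2.imwrite("pics/w3.png",im)
togo([561,-64.5,87],s,82.5)
E
```

```text
time: 3.87
tool_pos: [562.1, -63.1, 88.9]
tcp_rot: [0.001, 0.065, 0.998, 0.0]
wrist_force: [0.7, -0.0, 1.1]
grip_width: 0.998
tcp [562.1 -63.1  88.9] tool_x dir 172.6 tool_y dir 82.6 t 3.87 F [ 0.7 -0.   1.1] w 92.8
shift [ 0.9 -1.5  1.9] rotvec [0.04 0.16 0.1 ]
```

View pics/w3.png

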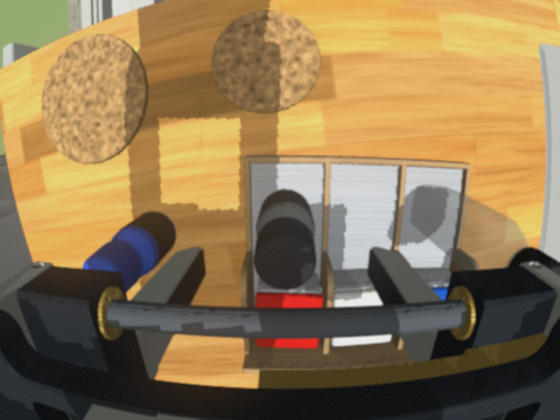

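```bash
python3 -c "
from h import *
print(wpx2w([[285.5,259]],118).round(1))
print(wristray_px([[561,-64,118]]))"
python3 -m crank '[[0,0,0,0,0,0,60],[0,0,0,0,0,0,30],[0,0,0,0,0,0,30],[0,0,0,0,0,0,30],[0,0,0,0,0,0,30],[0,0,0,0,0,0,30],[0,0,0,0,0,0,30],[0,0,0,0,0,0,30],[0,0,0,0,0,0,30],[0,0,0,0,0,0,30]]'
```

```text
[[561.3 -62.9 118. ]]
[[283.49465023 258.74968695]]
time: 4.75
tool_pos: [562.4, -63.3, 89.4]
tcp_rot: [0.002, 0.065, 0.998, 0.0]
wrist_force: [-0.6, -0.0, 0.3]
grip_width: 0.344
```

```bash
python3 -m crank '[[0,0,0,0,0,0,30],[0,0,0,0,0,0,30]]';  python3 - <<'E'
from h import *
s=robot.observe(); im=imaging.read_camera("wrist")[:,:,::-1]; cv2.imwrite("pics/w4.png",im)
im=imaging.read_camera("scene")[:,:,::-1]; cv2.imwrite("pics/s4.png",im)
E
```

```text
time: 4.92
tool_pos: [562.5, -63.3, 89.4]
tcp_rot: [0.002, 0.065, 0.998, 0.0]
wrist_force: [-0.6, -0.0, -1.0]
grip_width: 0.325
```

View pics/w4.png

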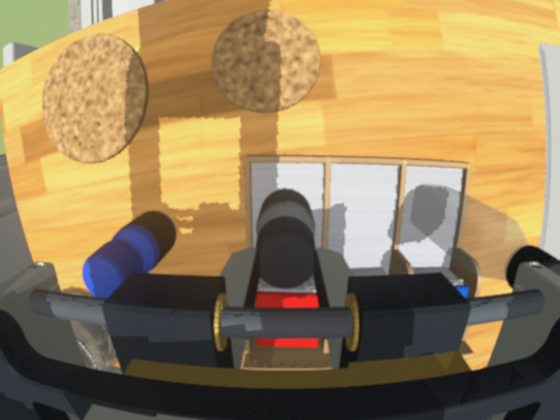

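View pics/s4.png

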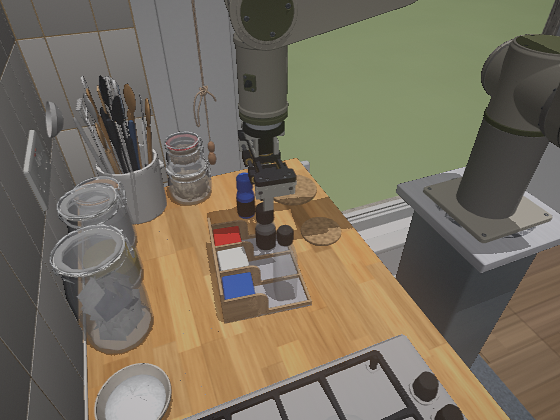

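```bash
python3 - <<'E'
from h import *
im=cv2.imread("pics/s4.png"); s=robot.observe()
q=w2px("scene",[[562,-63,89],[562,-63,118],[561,-63,6],[561,-63,130]]); print(q.round(0))
c=im[140:280,200:340]; c=cv2.resize(c,None,fx=4.2,fy=4.2,interpolation=cv2.INTER_CUBIC)
for p in q[:3]: cv2.circle(c,tuple(int(v) for v in (p-[200,140])*4.2),3,(0,255,0),-1)
cv2.imwrite("pics/s4z.png",c)
c=cv2.imread("pics/w4.png")[170:370,180:400]; cv2.imwrite("pics/w4z.png",cv2.resize(c,None,fx=2.9,fy=2.9,interpolation=cv2.INTER_CUBIC))
E
```

```text
[[266. 217.]
 [266. 206.]
 [268. 245.]
 [266. 201.]]
```

View pics/s4z.png

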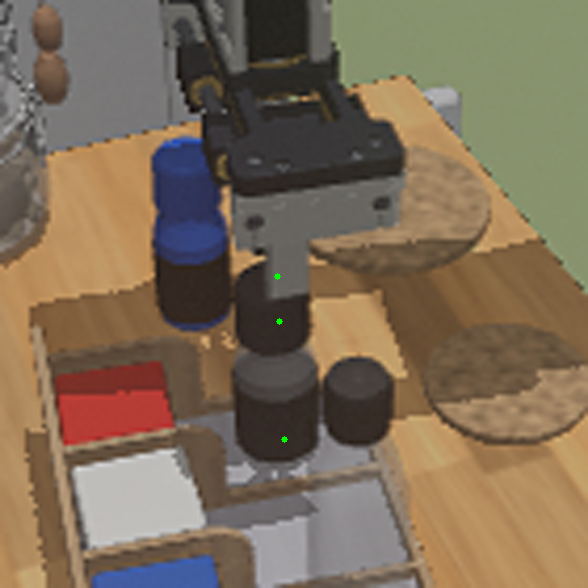

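View pics/w4z.png

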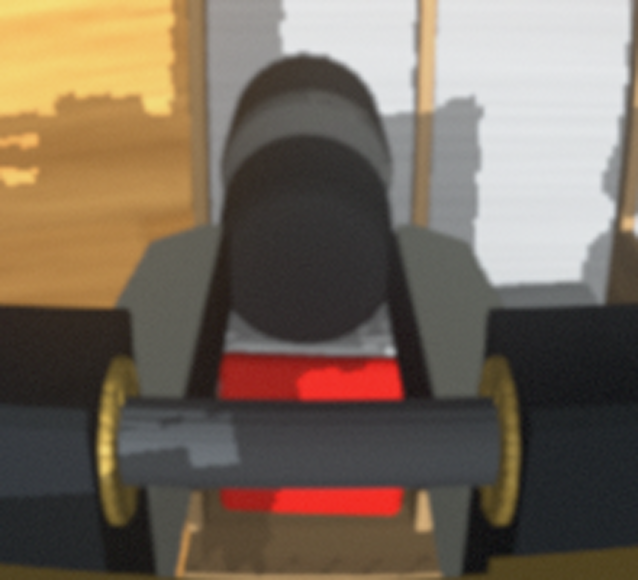

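```bash
python3 -m crank '[[0,0,0,0,0,0,20],[0,0,0,0,0,0,20],[0,0,0,0,0,0,20],[0,0,0,0,0,-5,20],[0,0,0,0,0,-10,20],[0,0,0,0,0,-20,20],[0,0,0,0,0,-30,20]]';  python3 - <<'E'
from h import *
im=imaging.read_camera("scene")[:,:,::-1]; cv2.imwrite("pics/s5.png",im)
c=im[140:280,200:340]; cv2.imwrite("pics/s5z.png",cv2.resize(c,None,fx=4.2,fy=4.2,interpolation=cv2.INTER_CUBIC))
E
```

```text
time: 5.6
tool_pos: [562.3, -63.3, 120.4]
tcp_rot: [0.002, 0.065, 0.998, 0.0]
wrist_force: [-0.5, 0.3, 0.7]
grip_width: 0.211
```

View pics/s5z.png

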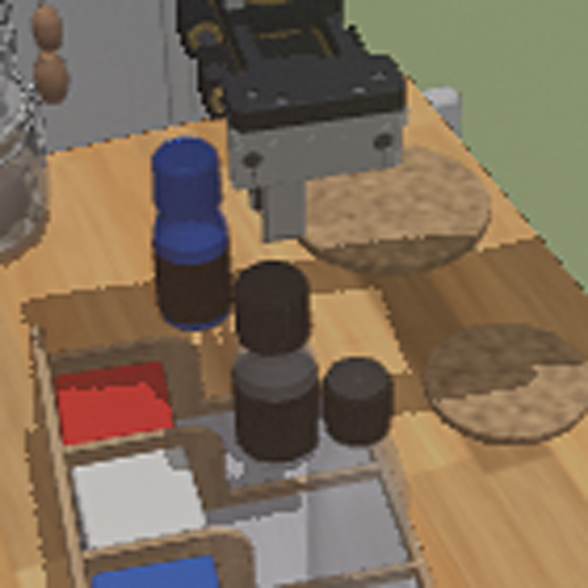

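```bash
python3 - <<'E'
from h import *
Y=np.array([.13,.99,0])
print(w2px("scene",[np.array([562.3,-63.3,120.4])+10*Y,np.array([562.3,-63.3,120.4])+20*Y,np.array([562.3,-63.3,89.4])+15*Y,np.array([562.3,-63.3,89.4])+25*Y]).round(1))
print(px2w("scene",[[268.3,196.7],[269,210.7]],120.4).round(1)[0], px2w("scene",[[269,210.7]],89.4).round(1))
s=robot.observe(); print(robot.observe())
im=imaging.read_camera("wrist")[:,:,::-1]; cv2.imwrite("pics/w5.png",im)
im=imaging.read_camera("top")[:,:,::-1]; c=im[100:300,180:380]; cv2.imwrite("pics/t5z.png",cv2.resize(c,None,fx=3,fy=3,interpolation=cv2.INTER_CUBIC))
E
```

```text
[[267.  208. ]
 [268.1 211. ]
 [267.9 221. ]
 [269.  224.1]]
[547.9 -87.5 120.4] [[550.3 -78.8  89.4]]
{'time': 5.65, 'joints': array([-2.03267186e-01,  7.16618459e-02,  1.66497587e+00,  8.23905739e-04,
        1.39744751e+00, -1.64487871e+00]), 'joint_vel': array([-0.00080029, -0.00287125, -0.0064673 ,  0.00123648, -0.04628869,
       -0.00125372]), 'joint_torque': array([-9.74651473e-02, -4.37789083e+01, -3.98205435e+01, -2.42895033e-02,
       -7.00226147e-02,  4.84690045e-04]), 'tool_pos': array([563.91830544, -63.61461873, 123.29603292]), 'tcp_rot': array([ 3.77379532e-03,  6.46164220e-02,  9.97903033e-01, -1.16732507e-04]), 'wrist_force': array([ 0.83025791, -0.61288076,  1.69683493]), 'torque': array([ 0.00180676, -0.02163922, -0.04965606]), 'grip_width': 0.2151703372052278}
```

View pics/w5.png

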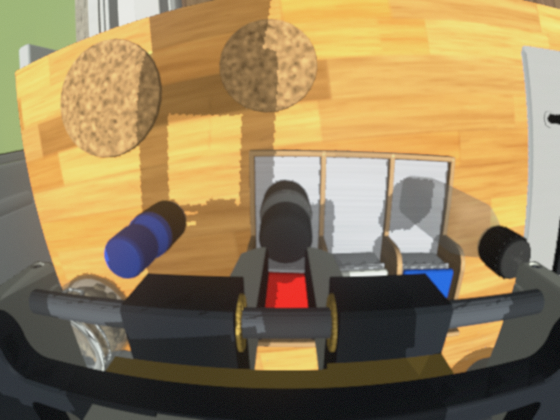

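View pics/t5z.png

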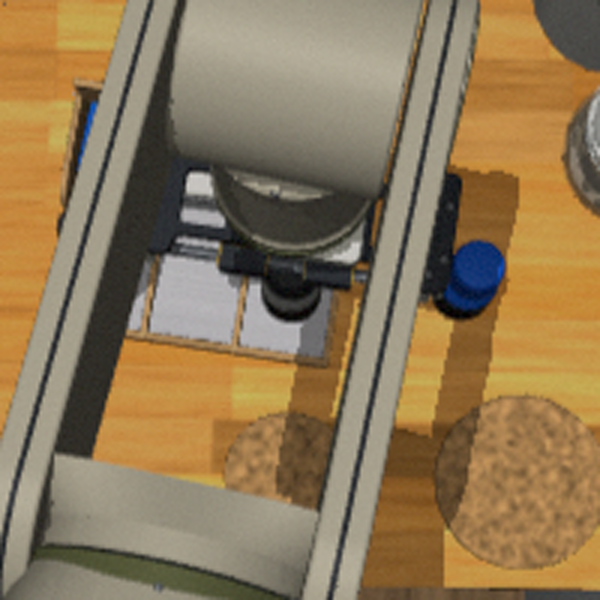

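```bash
python3 - <<'E'
from h import *
s=robot.observe(); q=s["tcp_rot"]; Rt=R.from_quat([q[1],q[2],q[3],q[0]]).as_matrix()
def px(t): return wristray_px(s["tool_pos"]+np.atleast_2d(t)@Rt.T,s)
T=[[0,0,0],[0,10,0],[0,-10,0],[0,10,-19],[0,10,-40],[0,28,0],[7,28,0],[7,28,-30],[-7,28,0]]
print(np.c_[T,px(T).round(0)])
im=cv2.imread("pics/w5.png")
for p in px(T): cv2.circle(im,tuple(int(round(v)) for v in p),1,(0,255,0),-1)
c=im[200:380,190:380]; cv2.imwrite("pics/w5z.png",cv2.resize(c,None,fx=3.2,fy=3.2,interpolation=cv2.INTER_CUBIC))
E
```

```text
[[  0.   0.   0. 285. 243.]
 [  0.  10.   0. 300. 243.]
 [  0. -10.   0. 270. 243.]
 [  0.  10. -19. 302. 254.]
 [  0.  10. -40. 303. 269.]
 [  0.  28.   0. 328. 243.]
 [  7.  28.   0. 328. 233.]
 [  7.  28. -30. 334. 250.]
 [ -7.  28.   0. 327. 253.]]
```

View pics/w5z.png

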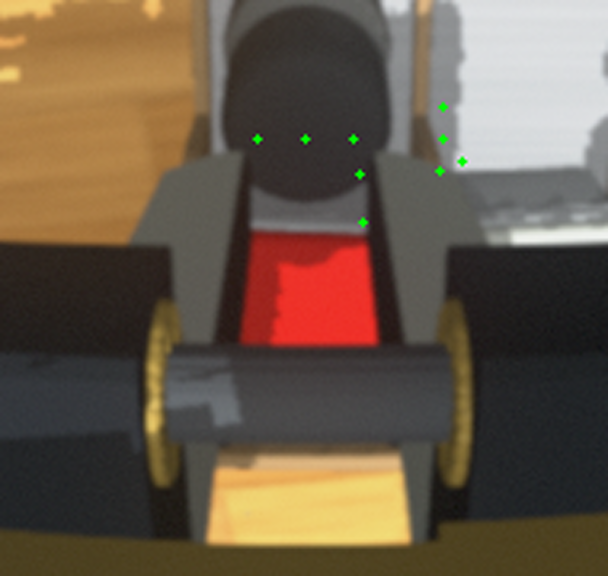

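```bash
python3 - <<'E'
from h import *
s=robot.observe(); print(s["tool_pos"],s["time"])
for dz in (25,30,35,40): print(dz,px2w("scene",[[268.3,196.7]],121.5+dz).round(1),px2w("scene",[[269,210.7]],89.5+dz).round(1))
E
```

```text
[563.65164744 -63.56848737 121.4038554 ] 5.75
25 [[559.3 -55.7 146.5]] [[560.5 -50.4 114.5]]
30 [[561.5 -49.6 151.5]] [[562.5 -44.7 119.5]]
35 [[563.7 -43.5 156.5]] [[564.6 -39.  124.5]]
40 [[565.9 -37.4 161.5]] [[566.6 -33.4 129.5]]
```

```bash
python3 -m crank '[[0,0,0,2,0,0,93],[0,0,0,2,0,0,93],[0,0,0,2,0,0,93],[0,0,0,2,0,0,93],[0,0,0,2,0,0,93],[0,0,0,2,0,0,93],[0,0,0,2,0,0,93],[0,0,0,2,0,0,93],[0,0,0,2,0,0,93],[0,0,0,2,0,0,93]]'; python3 -m crank '[[0,0,0,0,0,12,93],[0,0,0,0,0,24,93],[0,0,0,0,0,36,93],[0,0,0,0,0,48,93],[0,0,0,0,0,58,93],[0,0,0,0,0,64,93],[0,0,0,0,0,64,93],[0,0,0,0,0,64,93]]';python3 - <<'E'
from h import *
print(robot.observe()["tool_pos"])
im=imaging.read_camera("scene")[:,:,::-1]
c=im[140:280,200:340]; cv2.imwrite("pics/s6z.png",cv2.resize(c,None,fx=4.2,fy=4.2,interpolation=cv2.INTER_CUBIC))
E
```

```text
time: 6.58
tool_pos: [561.7, -63.3, 121.4]
tcp_rot: [0.004, 0.065, 0.998, -0.0]
wrist_force: [-0.1, -0.7, -0.4]
grip_width: 0.882
time: 7.25
tool_pos: [561.8, -63.3, 56.9]
tcp_rot: [0.003, 0.065, 0.998, -0.0]
wrist_force: [0.9, 0.4, 0.0]
grip_width: 0.998
[561.79416443 -63.28727389  56.87745028]
```

View pics/s6z.png

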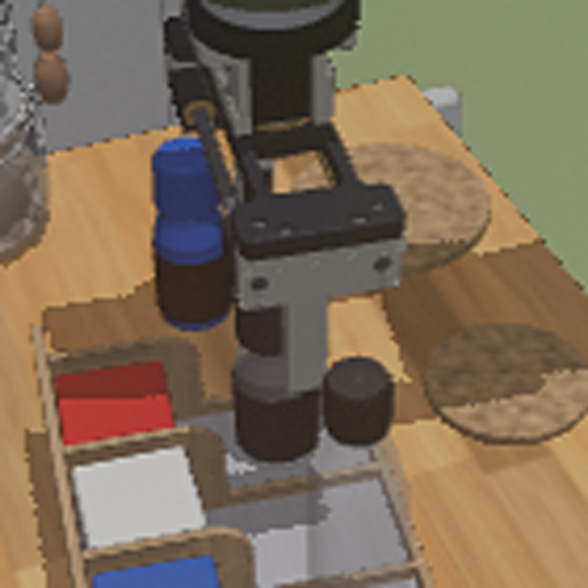

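```bash
python3 - <<'E'
from h import *
for dz in (0,10,20,25,30,35,40): print(dz,px2w("scene",[[272.6,233]],57+dz).round(1))
E
python3 -m crank '[[0,0,0,0,0,0,30],[0,0,0,0,0,0,30],[0,0,0,0,0,0,30],[0,0,0,0,0,0,30],[0,0,0,0,0,0,30],[0,0,0,0,0,0,30],[0,0,0,0,0,0,30],[0,0,0,0,0,0,30],[0,0,0,0,0,0,30],[0,0,0,0,0,0,30]]'
```

```text
0 [[556.2 -43.2  57. ]]
10 [[560.  -33.2  67. ]]
20 [[563.7 -23.1  77. ]]
25 [[565.6 -18.1  82. ]]
30 [[567.5 -13.   87. ]]
35 [[569.3  -8.   92. ]]
40 [[571.2  -2.9  97. ]]
time: 8.13
tool_pos: [562.4, -63.4, 57.6]
tcp_rot: [0.004, 0.065, 0.998, -0.0]
wrist_force: [0.3, -0.4, -0.9]
grip_width: 0.411
```

```bash
python3 -m crank '[[0,0,0,0,0,0,30],[0,0,0,0,0,0,30],[0,0,0,0,0,-3,30],[0,0,0,0,0,-10,30],[0,0,0,0,0,-20,30],[0,0,0,0,0,-35,30],[0,0,0,0,0,-50,30],[0,0,0,0,0,-60,30],[0,0,0,0,0,-60,30]]';python3 - <<'E'
from h import *
togo([430,90,117],yaw=82.5)
im=imaging.read_camera("scene")[:,:,::-1]
c=im[140:280,200:340]; cv2.imwrite("pics/s7z.png",cv2.resize(c,None,fx=4.2,fy=4.2,interpolation=cv2.INTER_CUBIC))
E
```

```text
time: 8.88
tool_pos: [564.1, -63.8, 121.5]
tcp_rot: [0.006, 0.065, 0.998, -0.0]
wrist_force: [0.3, -0.3, -1.0]
grip_width: 0.41
tcp [564.1 -63.8 121.5] tool_x dir 172.6 tool_y dir 82.6 t 8.88 F [ 0.3 -0.3 -1. ] w 38.2
shift [152.9 135.2   2.5] rotvec [-0.01  0.74  0.09]
```

View pics/s7z.png

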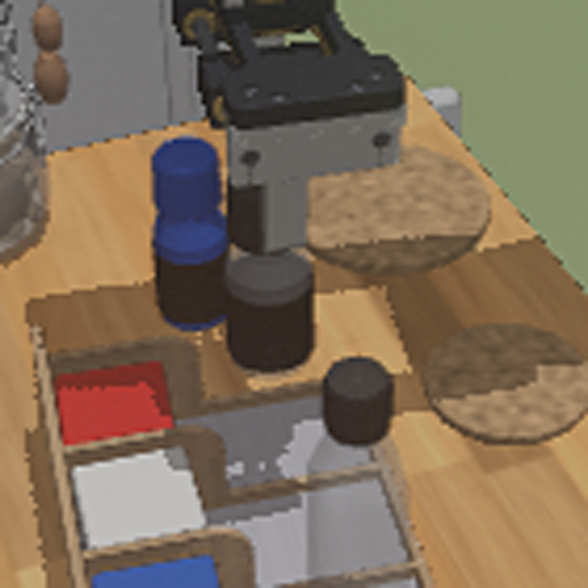

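```bash
python3 -m crank '[[0,0.4,0,10,9,0,30],[0,0.7,0,30,27,0,30],[0,0.7,0,55,49,0,30],[0,0.7,0,80,71,0,30],[0,0.7,0,105,93,0,30],[0,0.7,0,125,111,0,30],[0,0.7,0,140,124,0,30],[0,0.7,0,150,132,0,30],[0,0.7,0,153,135,0,30],[0,0.7,0,153,135,0,30]]';python3 - <<'E'
from h import *
togo([430,90,52.5],yaw=82.5)
E
```

```text
time: 9.77
tool_pos: [428.4, 90.5, 117.7]
tcp_rot: [-0.001, 0.064, 0.998, -0.0]
wrist_force: [1.1, -0.3, -1.8]
grip_width: 0.413
tcp [428.4  90.5 117.7] tool_x dir 172.7 tool_y dir 82.7 t 9.77 F [ 1.1 -0.3 -1.8] w 38.4
shift [-1.8 -0.3 65.1] rotvec [-0.01 -0.1   0.17]
```

```bash
python3 -m crank '[[0,0,0,0,0,15,30],[0,0,0,0,0,30,30],[0,0,0,0,0,42,30],[0,0,0,0,0,52,30],[0,0,0,0,0,57,30],[0,0,0,0,0,60,30],[0,0,0,0,0,62,30],[0,0,0,0,0,62,30]]';python3 - <<'E'
from h import *
togo([430,90,52.5],yaw=82.5)
E
```

```text
time: 10.43
tool_pos: [428.5, 90.4, 55.7]
tcp_rot: [-0.001, 0.064, 0.998, -0.0]
wrist_force: [1.2, -0.0, -1.7]
grip_width: 0.412
tcp [428.5  90.4  55.7] tool_x dir 172.7 tool_y dir 82.7 t 10.43 F [ 1.2 -0.  -1.7] w 38.3
shift [-1.5 -0.2  3.2] rotvec [-0.01 -0.09  0.15]
```

```bash
python3 -m crank '[[0,0,0,0,0,1,30],[0,0,0,0,0,2,30],[0,0,0,0,0,3,30],[0,0,0,0,0,3,30]]'
```

```text
time: 10.77
tool_pos: [428.6, 90.4, 52.8]
tcp_rot: [-0.001, 0.064, 0.998, -0.0]
wrist_force: [-0.1, -0.2, -1.7]
grip_width: 0.412
```

```bash
python3 -m crank '[[0,0,0,0,0,0.7,30],[0,0,0,0,0,1.4,30],[0,0,0,0,0,1.4,30]]'
```

```text
time: 11.02
tool_pos: [428.9, 90.4, 51.7]
tcp_rot: [-0.0, 0.064, 0.998, 0.0]
wrist_force: [-0.6, 0.8, -0.5]
grip_width: 0.413
```

```bash
python3 -m crank '[[0,0,0,0,0,0.3,93],[0,0,0,0,0,0.3,93],[0,0,0,0,0,0.3,93],[0,0,0,0,0,0.3,93],[0,0,0,0,0,0.3,93],[0,0,0,0,0,0.3,93],[0,0,0,0,0,-20,93],[0,0,0,0,0,-50,93],[0,0,0,0,0,-90,93],[0,0,0,0,0,-130,93]]';python3 - <<'E'
from h import *
s=robot.observe()
im=imaging.read_camera("wrist")[:,:,::-1]; cv2.imwrite("pics/w8.png",im)
togo([640,-73,150],s,82.5)
E
```

```text
time: 11.85
tool_pos: [427.7, 90.3, 182.2]
tcp_rot: [-0.002, 0.064, 0.998, -0.0]
wrist_force: [1.4, -0.0, -0.1]
grip_width: 0.992
tcp [427.7  90.3 182.2] tool_x dir 172.7 tool_y dir 82.7 t 11.85 F [ 1.4 -0.  -0.1] w 92.2
shift [-231.5 -134.8   31.6] rotvec [-0.03 -0.18  0.16]
```

View pics/w8.png

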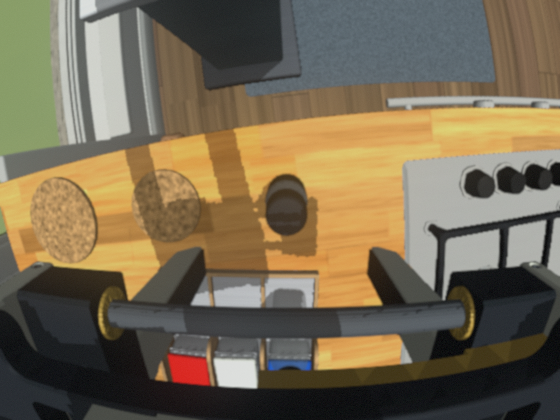

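```bash
python3 -m crank '[[0,0,0,-40,-23,0,40],[0,0,0,-218,-135,0,0],[0,0,0,-218,-135,0,0],[0,0,0,-218,-135,0,0],[0,0,0,-218,-135,0,0],[0,0,0,-218,-135,0,0],[0,0,0,-218,-135,0,0],[0,0,0,-218,-135,0,0],[0,0,0,-218,-135,0,0],[0,0,0,-218,-135,0,0]]';python3 - <<'E'
from h import *
import m
s=robot.observe()
im=imaging.read_camera("wrist")[:,:,::-1].copy(); cv2.imwrite("pics/w9.png",im)
m.lid(im,s)
togo([646,-73,75],s,82.5)
E
```

```text
time: 12.73
tool_pos: [630.8, -70.2, 193.7]
tcp_rot: [0.005, 0.064, 0.998, 0.001]
wrist_force: [-0.8, -0.4, -0.3]
grip_width: 0.33
lid [ 260  186   48   50 1537] ((646.5799560546875, -72.50527954101562), (51.64747619628906, 53.62005615234375), 79.24799346923828) [[649.3 -77.4  58. ]]
tcp [630.8 -70.  194.1] tool_x dir 172.7 tool_y dir 82.7 t 12.78 F [ 0.6  1.5 -0.1] w 26.9
shift [-14.3  -1.4 119.2] rotvec [0.14 0.55 0.22]
```

View pics/w9.png

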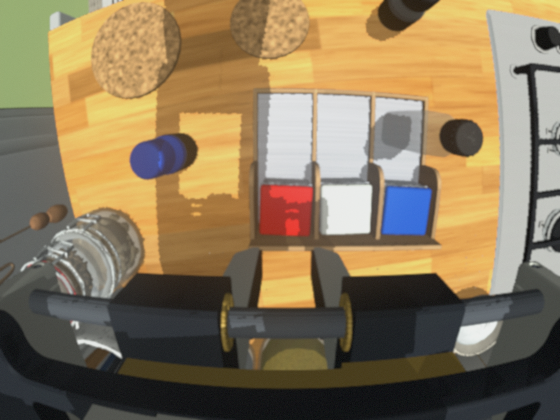

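```bash
python3 -m crank '[[0,0.5,0.2,-14,-2,15,0],[0,0.5,0.2,-15,-2,45,0],[0,0.5,0.2,-15,-2,75,0],[0,0.5,0.2,-15,-2,100,0],[0,0.5,0.2,-15,-2,120,0],[0,0.5,0.2,-15,-2,132,0],[0,0.5,0.2,-15,-2,138,0],[0,0.5,0.2,-15,-2,140,0],[0,0.5,0.2,-15,-2,140,0]]';python3 - <<'E'
from h import *
s=robot.observe()
im=imaging.read_camera("wrist")[:,:,::-1].copy(); cv2.imwrite("pics/w10.png",im)
im=imaging.read_camera("scene")[:,:,::-1]
c=im[140:280,180:320]; cv2.imwrite("pics/s10z.png",cv2.resize(c,None,fx=4.2,fy=4.2,interpolation=cv2.INTER_CUBIC))
togo([646,-73,20],s,82.5)
E
```

```text
time: 13.58
tool_pos: [647.4, -73.4, 55.6]
tcp_rot: [0.001, 0.065, 0.998, 0.001]
wrist_force: [0.7, -0.6, -0.2]
grip_width: 0.002
tcp [647.4 -73.4  55.6] tool_x dir 172.6 tool_y dir 82.6 t 13.58 F [ 0.7 -0.6 -0.2] w 0.2
shift [ 1.5  0.1 35.6] rotvec [0.14 0.15 0.06]
```

View pics/w10.png

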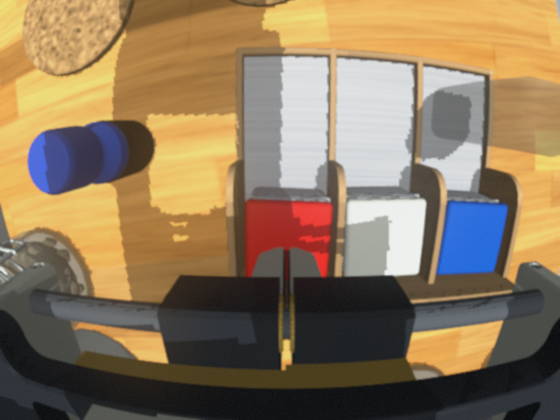

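View pics/s10z.png

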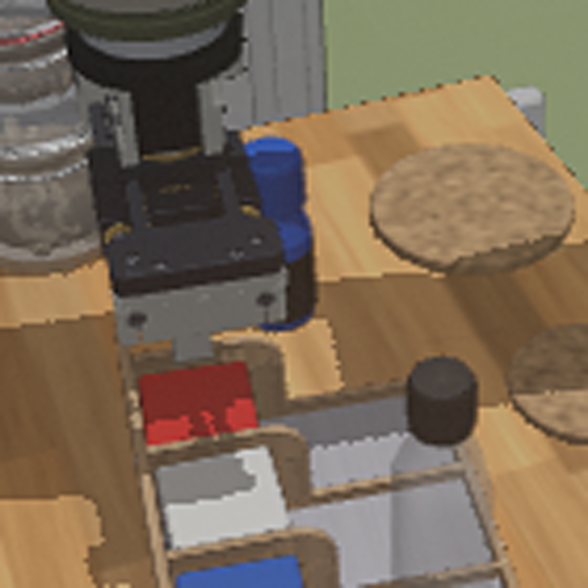

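```bash
python3 - <<'E'
from h import *
Y=np.array([.13,.99,0]);X=np.array([-.99,.13,0]); p=np.array([647.4,-73.4,0])
for off in (20,40,64,94):
  for z in (100,120,140,160):
    print(off,z,w2px("scene",[p+off*Y+[0,0,z],p+off*Y+37*X+[0,0,z],p+off*Y-37*X+[0,0,z]]).round(0).tolist())
print("plate corners obs", [(180+a/4.2,140+b/4.2) for a,b in((120,345),(287,318),(200,335),(180,360),(215,357))])
E
```

```text
20 100 [[227.0, 226.0], [245.0, 223.0], [208.0, 229.0]]
20 120 [[226.0, 218.0], [244.0, 215.0], [207.0, 222.0]]
20 140 [[225.0, 211.0], [244.0, 208.0], [206.0, 214.0]]
20 160 [[224.0, 203.0], [243.0, 200.0], [205.0, 206.0]]
40 100 [[228.0, 233.0], [247.0, 229.0], [210.0, 236.0]]
40 120 [[228.0, 225.0], [246.0, 222.0], [208.0, 228.0]]
40 140 [[227.0, 217.0], [246.0, 214.0], [207.0, 220.0]]
40 160 [[226.0, 209.0], [245.0, 206.0], [206.0, 212.0]]
64 100 [[230.0, 241.0], [249.0, 237.0], [211.0, 244.0]]
64 120 [[229.0, 233.0], [249.0, 230.0], [210.0, 237.0]]
64 140 [[229.0, 225.0], [248.0, 222.0], [209.0, 229.0]]
64 160 [[228.0, 217.0], [247.0, 214.0], [207.0, 221.0]]
94 100 [[233.0, 252.0], [252.0, 248.0], [213.0, 255.0]]
94 120 [[232.0, 244.0], [252.0, 240.0], [212.0, 248.0]]
94 140 [[231.0, 236.0], [251.0, 233.0], [211.0, 240.0]]
94 160 [[230.0, 228.0], [251.0, 224.0], [209.0, 231.0]]
plate corners obs [(208.57142857142856, 222.14285714285714), (248.33333333333331, 215.71428571428572), (227.61904761904762, 219.76190476190476), (222.85714285714286, 225.71428571428572), (231.1904761904762, 225.0)]
```

```bash
python3 -m crank '[[0,0.1,0,1,0,8,0],[0,0.1,0,1,0,16,0],[0,0.1,0,1,0,22,0],[0,0.1,0,1,0,25,0],[0,0.1,0,1,0,26,0],[0,0.1,0,1,0,26,0]]'; python3 -m crank '[[0,0,0,0,0,1,0],[0,0,0,0,0,2,0],[0,0,0,0,0,3,0]]'
```

```text
time: 14.18
tool_pos: [646.8, -73.4, 29.7]
tcp_rot: [0.001, 0.065, 0.998, 0.001]
wrist_force: [-0.9, 0.9, -0.8]
grip_width: 0.004
time: 14.43
tool_pos: [646.9, -73.5, 26.9]
tcp_rot: [0.001, 0.065, 0.998, 0.001]
wrist_force: [-0.7, -0.1, 1.1]
grip_width: 0.008
```

```bash
python3 -m crank '[[0,0,0,0,0,1,0],[0,0,0,0,0,2,0],[0,0,0,0,0,3,0]]';  python3 -m crank '[[0,0,0,0,0,1,0],[0,0,0,0,0,2,0]]'
```

```text
time: 14.68
tool_pos: [647.4, -73.6, 24.9]
tcp_rot: [0.001, 0.065, 0.998, 0.001]
wrist_force: [-2.9, 0.7, 12.5]
grip_width: 0.005
time: 14.85
tool_pos: [647.7, -73.7, 24.8]
tcp_rot: [0.002, 0.065, 0.998, 0.001]
wrist_force: [-9.7, 1.3, 20.1]
grip_width: 0.01
```

```bash
python3 -m crank '[[0,0,0,0,0,0.8,0],[0,0,0,1,0,0.8,0],[0,0,0,2,0,0.8,0],[0,0,0,4,0,0.8,0],[0,0,0,6,0,0.8,0]]'; python3 -c "
from h import *
togo([558,-62,25])
im=imaging.read_camera('wrist')[:,:,::-1]; cv2.imwrite('pics/w11.png',im)"
```

```text
time: 15.27
tool_pos: [642.8, -73.1, 24.9]
tcp_rot: [0.003, 0.065, 0.998, 0.001]
wrist_force: [2.9, 0.1, 5.9]
grip_width: 0.006
tcp [642.8 -73.1  24.9] tool_x dir 172.5 tool_y dir 82.5 t 15.27 F [2.9 0.1 5.9] w 0.5
shift [85.5  0.  -0.5] rotvec None
```

View pics/w11.png

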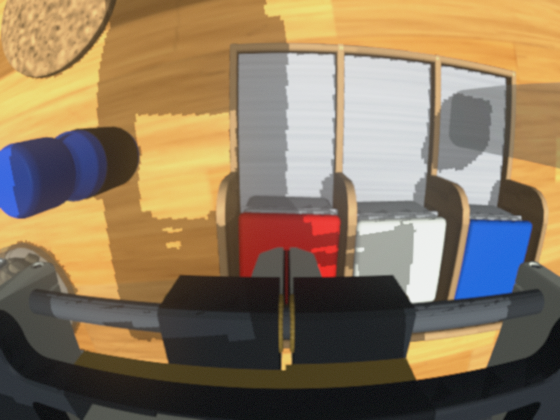

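```bash
python3 -m crank '[[0,0,0,4,0,1,0],[0,0,0,8,0,1,0],[0,0,0,12,0,1,0],[0,0,0,16,0,1,0],[0,0,0,20,0,1,0],[0,0,0,24,0,1,0],[0,0,0,27,0,1,0],[0,0,0,30,0,1,0],[0,0,0,30,0,1,0]]'; python3 -c "
from h import *
togo([558,-62,25],yaw=82.5)
im=imaging.read_camera('wrist')[:,:,::-1]; cv2.imwrite('pics/w12.png',im)"
```

```text
time: 16.07
tool_pos: [613.3, -69.3, 24.9]
tcp_rot: [0.004, 0.065, 0.998, 0.001]
wrist_force: [0.8, -0.1, 8.7]
grip_width: 0.005
tcp [613.3 -69.3  24.9] tool_x dir 172.5 tool_y dir 82.5 t 16.07 F [ 0.8 -0.1  8.7] w 0.4
shift [55.8  0.1 -0.5] rotvec [0.1  0.42 0.05]
```

View pics/w12.png

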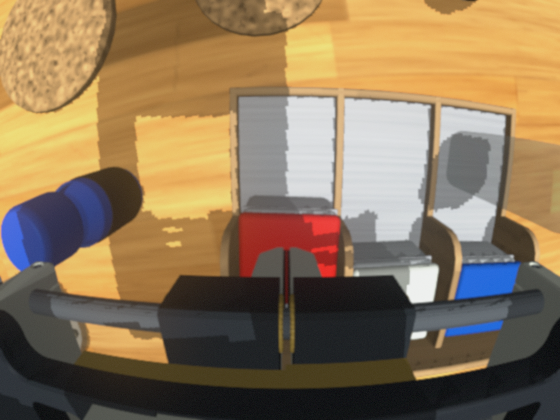

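```bash
python3 -m crank '[[0,0,0,5,0,0.9,0],[0,0,0,10,0,0.9,0],[0,0,0,15,0,0.9,0],[0,0,0,20,0,0.9,0],[0,0,0,24,0,0.9,0],[0,0,0,28,0,0.9,0],[0,0,0,30,0,0.9,0],[0,0,0,30,0,0.9,0]]';  python3 -m crank '[[0,0.3,0,5,0,0.9,0],[0,0.3,0,10,0,0.9,0],[0,0.3,0,15,0,0.9,0],[0,0.3,0,20,0,0.9,0],[0,0.3,0,24,0,0.9,0],[0,0.3,0,25,0,0.9,0],[0,0.3,0,25,0,0.9,0]]';python3 -c "
from h import *
togo([558,-62,25],yaw=82.5)
im=imaging.read_camera('wrist')[:,:,::-1]; cv2.imwrite('pics/w13.png',im)"
```

```text
time: 16.78
tool_pos: [584.1, -65.6, 24.9]
tcp_rot: [0.005, 0.065, 0.998, 0.0]
wrist_force: [0.2, -1.0, 8.2]
grip_width: -0.0
time: 17.37
tool_pos: [559.9, -62.4, 24.9]
tcp_rot: [0.003, 0.065, 0.998, 0.001]
wrist_force: [0.9, -0.1, 9.0]
grip_width: 0.004
tcp [559.9 -62.4  24.9] tool_x dir 172.5 tool_y dir 82.5 t 17.37 F [ 0.9 -0.1  9. ] w 0.4
shift [ 1.9  0.2 -0.1] rotvec [0.08 0.35 0.05]
```

View pics/w13.png

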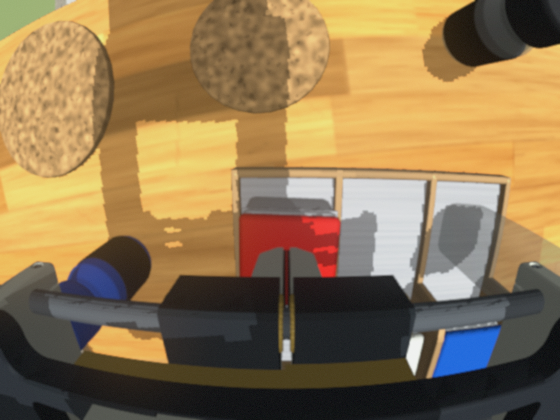

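```bash
python3 -m crank '[[0,0,0,0,0,-3,0],[0,0,0,0,0,-20,0],[0,0,0,0,0,-50,0],[0,0.3,0,0,0,-90,93],[0,0.3,0,0,0,-120,93],[0,0.3,0,0,0,-140,93],[0,0.3,0,0,0,-140,93],[0,0.3,0,0,0,-140,93],[0,0.3,0,0,0,-140,93],[0,0.3,0,0,0,-140,93]]';python3 - <<'E'
from h import *
import m
s=robot.observe()
im=imaging.read_camera("wrist")[:,:,::-1].copy(); cv2.imwrite("pics/w14.png",im)
m.lid(im,s)
togo([560,-62,-7],s,82.5)
E
```

```text
time: 18.25
tool_pos: [557.4, -62.2, 162.5]
tcp_rot: [-0.002, 0.065, 0.998, 0.001]
wrist_force: [-0.2, 0.2, -0.2]
grip_width: 0.455
lid [ 259  180   57   53 2170] ((558.91650390625, -61.15238952636719), (53.17148971557617, 52.24479293823242), 81.02546691894531) [[554.7 -65.   58. ]]
tcp [557.6 -62.2 162.6] tool_x dir 172.5 tool_y dir 82.5 t 18.3 F [-0.4  0.7 -0.1] w 46.9
shift [ -2.9   0.3 169.5] rotvec [ 0.1  -0.18  0.05]
```

View pics/w14.png

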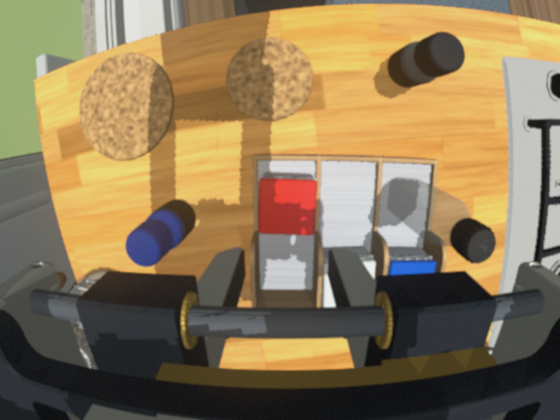

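```bash
python3 -m crank '[[0,0,0,-1,0,15,93],[0,0,0,-1,0,35,93],[0,0,0,-1,0,55,93],[0,0,0,-1,0,70,93],[0,0,0,-1,0,80,93],[0,0,0,-1,0,85,93],[0,0,0,-1,0,85,93]]';python3 -c "
from h import *
togo([559,-61.5,-6],yaw=82.5)"
```

```text
time: 18.93
tool_pos: [557.3, -62.0, 76.1]
tcp_rot: [-0.003, 0.065, 0.998, 0.001]
wrist_force: [-0.4, -0.5, 0.5]
grip_width: 0.991
tcp [557.3 -62.   76.1] tool_x dir 172.5 tool_y dir 82.5 t 18.93 F [-0.4 -0.5  0.5] w 92.1
shift [-2.   0.5 82.1] rotvec [ 0.11 -0.32  0.05]
```

```bash
python3 -m crank '[[0,-0.3,0,-2,0,20,93],[0,-0.3,0,-2,0,40,93],[0,-0.3,0,-2,0,55,93],[0,-0.3,0,-2,0,66,93],[0,-0.3,0,-2,0,74,93],[0,-0.3,0,-2,0,79,93],[0,-0.3,0,-2,0,81,93],[0,-0.3,0,-2,0,81,93]]';python3 - <<'E'
from h import *
togo([559,-61.5,-6],yaw=82.5)
im=imaging.read_camera("scene")[:,:,::-1]
c=im[150:310,200:360]; cv2.imwrite("pics/s15z.png",cv2.resize(c,None,fx=3.7,fy=3.7,interpolation=cv2.INTER_CUBIC))
E
```

```text
time: 19.6
tool_pos: [559.2, -62.1, -4.6]
tcp_rot: [0.0, 0.065, 0.998, 0.001]
wrist_force: [0.5, 0.9, -0.7]
grip_width: 1.0
tcp [559.2 -62.1  -4.6] tool_x dir 172.5 tool_y dir 82.5 t 19.6 F [ 0.5  0.9 -0.7] w 93.0
shift [0.3 0.6 1.4] rotvec [ 0.11 -0.    0.04]
```

View pics/s15z.png

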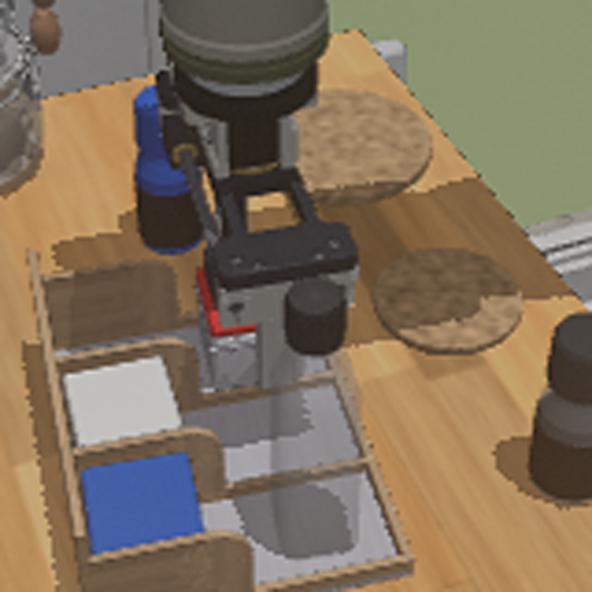

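Finger tips sit just above the low wall, with the tin between them and the bottle clear. Closing.

```bash
python3 -m crank '[[0,0,0,0,0,0,45],[0,0,0,0,0,0,45],[0,0,0,0,0,0,45],[0,0,0,0,0,0,45],[0,0,0,0,0,0,45],[0,0,0,0,0,0,45],[0,0,0,0,0,0,45],[0,0,0,0,0,0,45],[0,0,0,0,0,0,45]]'; python3 -m crank '[[0,0,0,0,0,-3,45],[0,0,0,0,0,-10,45],[0,0,0,0,0,-25,45],[0,0,0,0,0,-45,45],[0,0,0,0,0,-70,45],[0,0,0,0,0,-85,45],[0,0,0,0,0,-90,45],[0,0,0,0,0,-90,45]]';python3 - <<'E'
from h import *
togo([427,-237,85],yaw=82.5)
im=imaging.read_camera("scene")[:,:,::-1]
c=im[150:310,200:360]; cv2.imwrite("pics/s16z.png",cv2.resize(c,None,fx=3.7,fy=3.7,interpolation=cv2.INTER_CUBIC))
E
```

```text
time: 20.4
tool_pos: [559.5, -62.1, -4.1]
tcp_rot: [0.0, 0.065, 0.998, 0.001]
wrist_force: [-1.1, 0.6, 1.7]
grip_width: 0.601
time: 21.07
tool_pos: [560.7, -62.6, 87.8]
tcp_rot: [0.002, 0.065, 0.998, 0.001]
wrist_force: [0.1, -0.1, -3.5]
grip_width: 0.602
tcp [560.7 -62.6  87.8] tool_x dir 172.5 tool_y dir 82.5 t 21.07 F [ 0.1 -0.1 -3.5] w 56.0
shift [ 110.  -190.3    2.1] rotvec [0.09 0.22 0.05]
```

View pics/s16z.png

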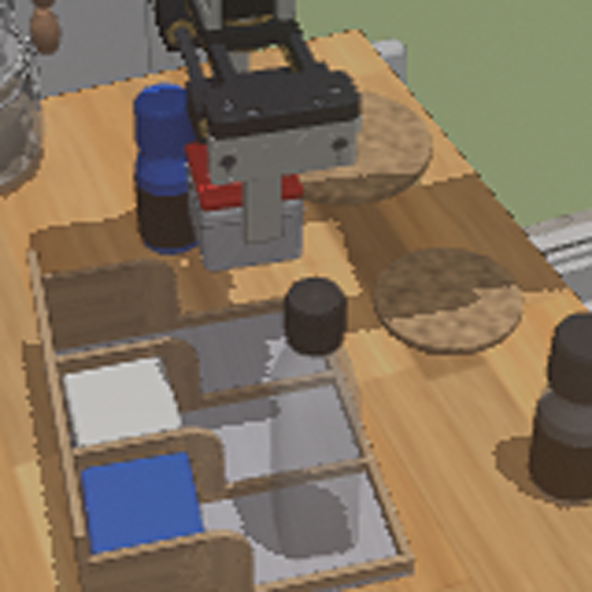

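```bash
python3 -m crank '[[0,0.2,0,8,-13,0,45],[0,0.2,0,22,-35,0,45],[0,0.2,0,37,-62,0,45],[0,0.2,0,53,-90,0,45],[0,0.2,0,68,-117,0,45],[0,0.2,0,83,-143,0,45],[0,0.2,0,96,-166,0,45],[0,0.2,0,105,-182,0,45],[0,0.2,0,109,-189,0,45],[0,0.2,0,110,-189,0,45]]';python3 - <<'E'
from h import *
s=robot.observe()
im=imaging.read_camera("wrist")[:,:,::-1].copy(); cv2.imwrite("pics/w17.png",im)
for d in outline_of("wrist","trivet_top"):
    ct=max(cv2.findContours(d["pixels"].astype(np.uint8),0,1)[0],key=cv2.contourArea)[:,0]
    print(d["confidence"],cv2.boundingRect(ct),cv2.fitEllipse(wpx2w(ct,10,s)[:,:2].astype(np.float32)))
togo([427,-236,1],s,82.5)
E
```

```text
time: 21.95
tool_pos: [424.0, -236.3, 84.2]
tcp_rot: [-0.002, 0.066, 0.998, 0.001]
wrist_force: [-0.6, 0.6, -3.7]
grip_width: 0.6
0.82 (419, 144, 82, 95) ((425.50830078125, -65.99853515625), (92.06727600097656, 93.76757049560547), 152.54913330078125)
0.64 (213, 140, 145, 108) ((412.426513671875, -235.72543334960938), (106.73953247070312, 124.30118560791016), 176.49217224121094)
tcp [ 424.  -236.3   84.2] tool_x dir 172.4 tool_y dir 82.4 t 21.95 F [-0.6  0.6 -3.7] w 55.8
shift [-3.3  0.5 83.2] rotvec [ 0.14 -0.26 -0.1 ]
```

View pics/w17.png

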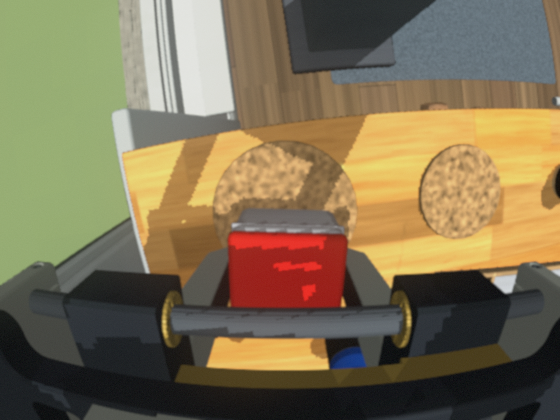

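```bash
python3 - <<'E'
from h import *
from scipy.optimize import least_squares
s=robot.observe(); imaging.read_camera("wrist")
for d in outline_of("wrist","trivet_top"):
    ct=max(cv2.findContours(d["pixels"].astype(np.uint8),0,1)[0],key=cv2.contourArea)[:,0]
    if ct[:,0].mean()>350: continue
    w=wpx2w(ct[ct[:,1]<205],10,s)[:,:2]
    f=lambda p:np.hypot(w[:,0]-p[0],w[:,1]-p[1])-65
    r=least_squares(f,[427,-236],loss="soft_l1"); print(r.x,np.abs(f(r.x)).mean())
E
```

```text
[ 425.53088126 -237.32915167] 0.5439059275717952
```

```bash
python3 -m crank '[[0,-0.2,0,-2,0,12,45],[0,-0.2,0,-2.5,0,28,45],[0,-0.2,0,-2.5,0,45,45],[0,-0.2,0,-2.5,0,60,45],[0,-0.2,0,-2.5,0,70,45],[0,-0.2,0,-2.5,0,76,45],[0,-0.2,0,-2.5,0,80,45],[0,-0.2,0,-2.5,0,81,45],[0,-0.2,0,-2.5,0,81,45]]';python3 -c "
from h import *
togo([426.5,-236.5,0],yaw=82.5)"
```

```text
time: 22.9
tool_pos: [429.0, -234.7, 4.5]
tcp_rot: [0.001, 0.064, 0.998, 0.001]
wrist_force: [-0.8, 1.1, -3.5]
grip_width: 0.604
tcp [ 429.  -234.7    4.5] tool_x dir 172.6 tool_y dir 82.6 t 22.9 F [-0.8  1.1 -3.5] w 56.2
shift [ 2.3 -2.1  4.5] rotvec [0.13 0.08 0.11]
```

```bash
python3 -m crank '[[0,0,0,1,-1,1,45],[0,0,0,2,-2,2,45],[0,0,0,2,-2,3,45],[0,0,0,2,-2,3.5,45],[0,0,0,2,-2,3.5,45]]'; python3 -m crank '[[0,0,0,0,0,0.6,45],[0,0,0,0,0,1.2,45],[0,0,0,0,0,1.2,45]]'
```

```text
time: 23.32
tool_pos: [426.8, -236.5, 1.1]
tcp_rot: [0.001, 0.065, 0.998, 0.001]
wrist_force: [-0.3, 0.6, -3.6]
grip_width: 0.6
time: 23.57
tool_pos: [426.8, -236.5, -0.1]
tcp_rot: [0.001, 0.065, 0.998, 0.001]
wrist_force: [0.2, -0.4, -3.1]
grip_width: 0.594
```

```bash
python3 -m crank '[[0,0,0,0,0,0.5,45],[0,0,0,0,0,1,45],[0,0,0,0,0,1,45]]'
```

```text
time: 23.82
tool_pos: [427.1, -236.7, -0.2]
tcp_rot: [0.001, 0.065, 0.998, 0.001]
wrist_force: [-2.7, 3.1, 6.4]
grip_width: 0.6
```

Contact with the trivet (-0.2 measured, -0.1 expected). Releasing.

```bash
python3 -m crank '[[0,0,0,0,0,0,50],[0,0,0,0,0,0,93],[0,0,0,0,0,0,93],[0,0,0,0,0,0,93],[0,0,0,0,0,0,93],[0,0,0,0,0,0,93],[0,0,0,0,0,0,93]]'; python3 -m crank '[[0,0,0,0,0,-10,93],[0,0,0,0,0,-30,93],[0,0,0,0,0,-60,93],[0,0,0,0,0,-100,93],[0,0,0,0,0,-140,93],[0,0,0,0,0,-170,93],[0,0,0,0,0,-170,93],[0,0,0,0,0,-170,93]]';python3 - <<'E'
from h import *
import m
s=robot.observe()
im=imaging.read_camera("wrist")[:,:,::-1].copy(); cv2.imwrite("pics/w18.png",im)
m.lid(im,s,62)
for d in outline_of("wrist","grinder_mid"): print(d["confidence"],cv2.boundingRect(d["pixels"].astype(np.uint8)))
for d in recognise("wrist","grinder_mid"): print(d)
togo([429,90,170],s,82.5)
E
```

```text
time: 24.4
tool_pos: [427.2, -236.8, -0.2]
tcp_rot: [0.001, 0.065, 0.998, 0.001]
wrist_force: [0.1, -0.2, 0.4]
grip_width: 0.972
time: 25.07
tool_pos: [428.3, -238.1, 173.1]
tcp_rot: [0.004, 0.065, 0.998, -0.001]
wrist_force: [-0.6, 0.2, -0.6]
grip_width: 0.996
lid [ 259  176   56   54 2865] ((427.0841369628906, -236.4490966796875), (53.107879638671875, 53.58612823486328), 81.45467376708984) [[ 426.3 -236.6   62. ]]
0.86 (511, 152, 49, 42)
0.65 (319, 279, 46, 78)
{'at': [554.0, -194.3, 57.1], 'confidence': 0.86}
{'at': [425.4, 70.6, 51.8], 'confidence': 0.61}
tcp [ 427.2 -237.3  170.8] tool_x dir 172.6 tool_y dir 82.6 t 25.12 F [-0.7  0.2 -0.1] w 93.1
shift [ 40.3 324.8   0.9] rotvec [0.06 0.21 0.11]
```

View pics/w18.png

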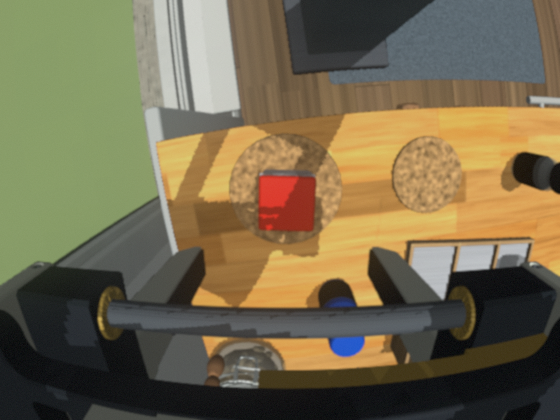

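```bash
python3 -m crank '[[0,0.2,0,2,15,0,93],[0,0.2,0,5,45,0,93],[0,0.2,0,10,83,0,93],[0,0.2,0,15,123,0,93],[0,0.2,0,20,163,0,93],[0,0.2,0,25,203,0,93],[0,0.2,0,30,243,0,93],[0,0.2,0,35,280,0,93],[0,0.2,0,38,308,0,93],[0,0.2,0,40,325,0,93]]'; python3 -m crank '[[0,0,0,0,0,0,93],[0,0,0,0,0,0,93]]'; python3 - <<'E'
from h import *
s=robot.observe()
im=imaging.read_camera("wrist")[:,:,::-1].copy(); cv2.imwrite("pics/w19.png",im)
togo([428.9,90.4,52],s,82.5)
im=imaging.read_camera("top")[:,:,::-1].copy(); cv2.imwrite("pics/t19.png",im)
E
```

```text
time: 26.1
tool_pos: [426.4, 94.0, 167.5]
tcp_rot: [-0.003, 0.063, 0.998, 0.002]
wrist_force: [-0.0, -0.8, 0.7]
grip_width: 1.004
time: 26.27
tool_pos: [425.1, 94.7, 165.8]
tcp_rot: [-0.005, 0.062, 0.998, 0.002]
wrist_force: [-1.2, 0.1, -0.1]
grip_width: 1.002
tcp [425.1  94.7 165.8] tool_x dir 172.9 tool_y dir 82.9 t 26.27 F [-1.2  0.1 -0.1] w 93.1
shift [ -5.5  -4.1 113.7] rotvec [ 0.15 -0.6   0.39]
```

View pics/w19.png

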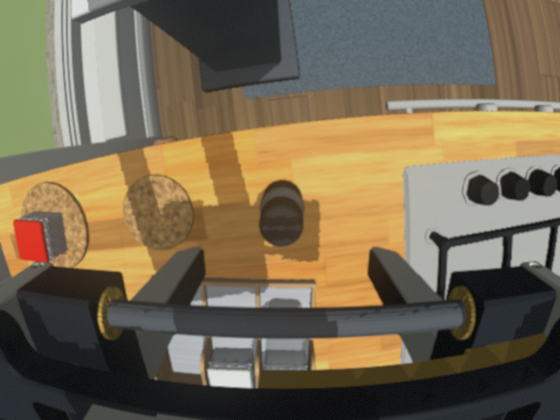

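```bash
python3 -c "
from h import *
print(wpx2w([[281,223]],112).round(1))"; python3 -m crank '[[0,-0.6,0.3,-5,-4,15,93],[0,-0.6,0.3,-5.5,-4,35,93],[0,-0.6,0.3,-5.5,-4,58,93],[0,-0.6,0.3,-5.5,-4,78,93],[0,-0.6,0.3,-5.5,-4,94,93],[0,-0.6,0.3,-5.5,-4,105,93],[0,-0.6,0.3,-5.5,-4,111,93],[0,-0.6,0.3,-5.5,-4,113,93],[0,-0.6,0.3,-5.5,-4,113,93]]';python3 -c "
from h import *
togo([428.9,90.4,52],yaw=82.5)"
```

```text
[[427.6  89.6 112. ]]
time: 27.12
tool_pos: [429.8, 88.5, 53.5]
tcp_rot: [0.001, 0.066, 0.998, 0.001]
wrist_force: [0.4, -0.3, -0.5]
grip_width: 0.998
tcp [429.8  88.5  53.5] tool_x dir 172.4 tool_y dir 82.4 t 27.12 F [ 0.4 -0.3 -0.5] w 92.8
shift [1.2 1.7 1.5] rotvec [ 0.14  0.07 -0.11]
```

```bash
python3 -m crank '[[0,0,0,1,1.5,1.5,93],[0,0,0,1,1.5,1.5,60],[0,0,0,1,1.5,1.5,30],[0,0,0,1,1.5,1.5,30],[0,0,0,1,1.5,1.5,30],[0,0,0,1,1.5,1.5,30],[0,0,0,1,1.5,1.5,30],[0,0,0,1,1.5,1.5,30],[0,0,0,1,1.5,1.5,30],[0,0,0,1,1.5,1.5,30]]'; python3 -m crank '[[0,0,0,0,0,0,30],[0,0,0,0,0,0,30],[0,0,0,0,0,0,30]]';
```

```text
time: 27.95
tool_pos: [429.0, 90.1, 51.9]
tcp_rot: [0.001, 0.066, 0.998, 0.001]
wrist_force: [-0.9, -0.5, 0.8]
grip_width: 0.411
time: 28.2
tool_pos: [429.0, 90.1, 52.0]
tcp_rot: [0.001, 0.066, 0.998, 0.001]
wrist_force: [-0.3, -0.7, 0.4]
grip_width: 0.415
```

```bash
python3 -m crank '[[0,0,0,0,0,-5,30],[0,0,0,0,0,-15,30],[0,0,0,0,0,-30,30],[0,0,0,0,0,-48,30],[0,0,0,0,0,-60,30],[0,0,0,0,0,-66,30],[0,0,0,0,0,-68,30],[0,0,0,0,0,-68,30]]';python3 -c "
from h import *
togo([562,-63.4,120],yaw=82.5)"
```

```text
time: 28.87
tool_pos: [429.2, 90.0, 120.4]
tcp_rot: [0.001, 0.066, 0.998, 0.001]
wrist_force: [-0.0, -0.6, -1.7]
grip_width: 0.412
tcp [429.2  90.  120.4] tool_x dir 172.4 tool_y dir 82.4 t 28.87 F [-0.  -0.6 -1.7] w 38.3
shift [-151.9 -134.5    0.3] rotvec [ 0.15  0.12 -0.11]
```

```bash
python3 -m crank '[[0,0,0,-10,-9,0,30],[0,0,0,-28,-25,0,30],[0,0,0,-52,-46,0,30],[0,0,0,-77,-68,0,30],[0,0,0,-102,-90,0,30],[0,0,0,-124,-110,0,30],[0,0,0,-140,-124,0,30],[0,0,0,-149,-132,0,30],[0,0,0,-152,-134.5,0,30],[0,0,0,-152,-134.5,0,30]]';python3 -m crank '[[0,0,0,0,0,0,30]]'; python3 -c "
from h import *
togo([562,-63.4,58],yaw=82.5)"
```

```text
time: 29.7
tool_pos: [561.7, -63.9, 119.3]
tcp_rot: [0.0, 0.067, 0.998, 0.001]
wrist_force: [-0.4, 0.9, -1.2]
grip_width: 0.413
time: 29.78
tool_pos: [561.0, -63.2, 118.8]
tcp_rot: [-0.0, 0.067, 0.998, 0.002]
wrist_force: [0.1, 0.5, -1.6]
grip_width: 0.414
tcp [561.  -63.2 118.8] tool_x dir 172.3 tool_y dir 82.3 t 29.78 F [ 0.1  0.5 -1.6] w 38.5
shift [-1.1 -0.3 60.8] rotvec [ 0.19 -0.06 -0.15]
```

```bash
python3 -m crank '[[0,0,0,-1,0,12,30],[0,0,0,-1,0,26,30],[0,0,0,-1,0,38,30],[0,0,0,-1,0,48,30],[0,0,0,-1,0,54,30],[0,0,0,-1,0,57,30],[0,0,0,-1,0,58,30],[0,0,0,-1,0,58,30]]';python3 -c "
from h import *
togo([562,-63.4,58],yaw=82.5)"
```

```text
time: 30.45
tool_pos: [562.1, -63.1, 60.9]
tcp_rot: [-0.0, 0.067, 0.998, 0.002]
wrist_force: [0.4, -0.9, -1.9]
grip_width: 0.413
tcp [562.1 -63.1  60.9] tool_x dir 172.4 tool_y dir 82.4 t 30.45 F [ 0.4 -0.9 -1.9] w 38.4
shift [ 0.1 -0.3  2.9] rotvec [ 0.19 -0.05 -0.15]
```

```bash
python3 -m crank '[[0,0,0,0,0,1,30],[0,0,0,0,0,2,30],[0,0,0,0,0,2.8,30],[0,0,0,0,0,2.8,30]]'; python3 -m crank '[[0,0,0,0,0,0.6,30],[0,0,0,0,0,0.6,30]]'
```

```text
time: 30.78
tool_pos: [562.2, -63.1, 58.3]
tcp_rot: [-0.0, 0.067, 0.998, 0.002]
wrist_force: [-1.0, -1.2, -2.0]
grip_width: 0.409
time: 30.95
tool_pos: [562.6, -63.2, 58.0]
tcp_rot: [0.0, 0.067, 0.998, 0.002]
wrist_force: [-0.2, -0.3, 0.3]
grip_width: 0.412
```

Contact: the weight is off the wrist and z is as expected. Releasing and retreating.

```bash
python3 -m crank '[[0,0,0,0,0,0,50],[0,0,0,0,0,0,93],[0,0,0,0,0,0,93],[0,0,0,0,0,0,93],[0,0,0,0,0,0,93],[0,0,0,0,0,0,93],[0,0,0,0,0,0,93]]'; python3 -m crank '[[0,0,0,0,0,-10,93],[0,0,0,0,0,-30,93],[0,0,0,0,0,-60,93],[0,0,0,0,0,-100,93],[0,0,0,0,0,-140,93],[0,0,0,0,0,-180,93],[0,0,0,0,0,-210,93],[0,0,0,0,0,-210,93]]';python3 - <<'E'
from h import *
s=robot.observe()
im=imaging.read_camera("wrist")[:,:,::-1].copy(); cv2.imwrite("pics/w20.png",im)
im=imaging.read_camera("scene")[:,:,::-1].copy(); cv2.imwrite("pics/s20.png",im)
togo([350,250,268],s,82.5)
E
```

```text
time: 31.53
tool_pos: [562.5, -63.2, 58.0]
tcp_rot: [0.0, 0.067, 0.998, 0.002]
wrist_force: [0.4, 0.2, 0.2]
grip_width: 0.865
time: 32.2
tool_pos: [565.6, -64.5, 277.9]
tcp_rot: [0.007, 0.067, 0.998, 0.001]
wrist_force: [1.2, 0.1, 0.6]
grip_width: 0.998
tcp [565.6 -64.5 277.9] tool_x dir 172.3 tool_y dir 82.3 t 32.2 F [1.2 0.1 0.6] w 92.8
shift [255.7 283.    7.1] rotvec [ 0.13  0.76 -0.15]
```

View pics/w20.png

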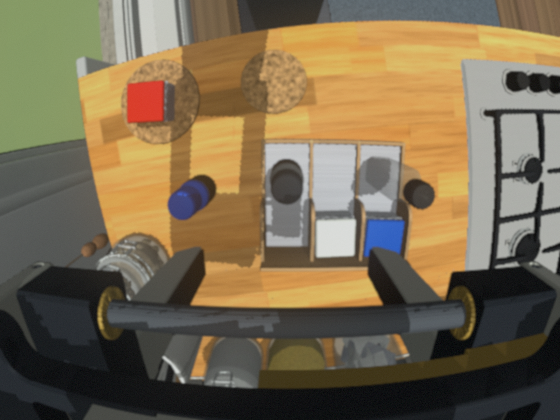

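View pics/s20.png

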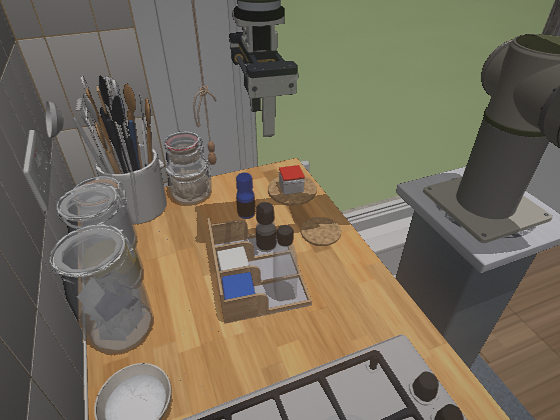

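```bash
python3 -m crank '[[0,0.7,0,30,35,0,93],[0,0.7,0,60,70,0,93],[0,0.7,0,85,100,0,93],[0,0.7,0,110,130,0,93],[0,0.7,0,135,160,0,93],[0,0.7,0,160,190,0,93],[0,0.7,0,185,220,0,93],[0,0.7,0,210,245,0,93],[0,0.7,0,230,260,0,93],[0,0.7,0,235,265,0,93]]'; python3 - <<'E'
from h import *
from scipy.optimize import least_squares
a=cv2.imread("pics/s20.png")
def bb(im):
    g=(im.max(2)<45).astype(np.uint8)[195:255,250:280]; k,l,st,c=cv2.connectedComponentsWithStats(g); return [x.tolist() for x in st[1:] if x[4]>20]
print("before",bb(cv2.imread("pics/scene0.png")),"\nafter",bb(a))
im=imaging.read_camera("top")[:,:,::-1].copy(); cv2.imwrite("pics/t21.png",im)
b=cv2.imread("pics/top0.png")
H,S,V=cv2.split(cv2.cvtColor(im,cv2.COLOR_BGR2HSV)); m=((H<6)|(H>174))&(S>180)&(V>70); m[:220]=False
ct=max(cv2.findContours(m.astype(np.uint8),0,1)[0],key=cv2.contourArea)[:,0]
print("lid",cv2.minAreaRect(px2w("top",ct,62)[:,:2].astype(np.float32)))
for n,t in(("top","trivet_top"),("top","grinder_mid"),("top","bottle_mid"),("top","white_tin_mid"),("top","blue_tin_mid")):
    print(t,[(np.round(d["at"]).tolist(),round(d["confidence"],2)) for d in mark_of(n,t)])
print(robot.observe()["time"])
E
```

```text
time: 33.13
tool_pos: [362.8, 231.8, 269.0]
tcp_rot: [-0.005, 0.065, 0.998, 0.001]
wrist_force: [-0.4, -0.8, -0.2]
grip_width: 0.999
before [] 
after []
lid ((428.8900451660156, -237.3056640625), (55.093231201171875, 55.481842041015625), 81.02336120605469)
trivet_top [([429.0, -61.0, 2.0], 0.95), ([426.0, -242.0, 8.0], 0.82)]
grinder_mid [([569.0, -195.0, 57.0], 0.91), ([561.0, -61.0, 58.0], 0.66), ([606.0, -3.0, -0.0], 0.33)]
bottle_mid [([579.0, 71.0, 88.0], 0.64)]
white_tin_mid [([654.0, -8.0, 32.0], 0.88)]
blue_tin_mid [([666.0, 66.0, 29.0], 0.71)]
33.4333
```

View pics/t21.png

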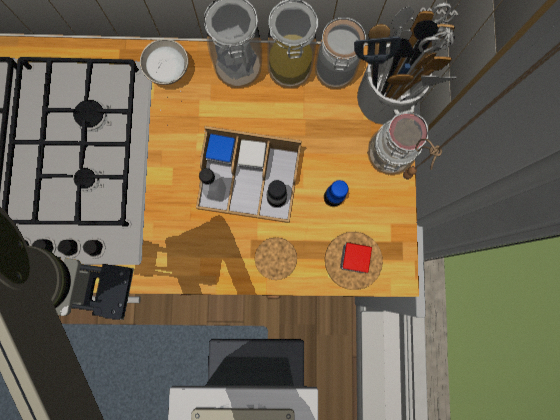

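```bash
python3 -m crank '[[0,0,0,0,0,0,93],[0,0,0,0,0,0,93],[0,0,0,0,0,0,93]]'; python3 -c "
from h import *
print(robot.finish_job(), robot.observe()['time'])"
```

```text
time: 33.68
tool_pos: [367.0, 228.2, 269.8]
tcp_rot: [-0.004, 0.068, 0.998, 0.001]
wrist_force: [-0.1, 0.7, -0.1]
grip_width: 0.999
the job is handed in; nothing more can be done
the job is handed in; nothing more can be done
```

The job is handed in, at about 33.7 s of the 72 s allowed. The red tin stands upright on the large trivet and the pepper grinder is back in its lane.

**What I did:** I set the grinder aside on the worktop, then drew the tin about 87 mm forward with closed fingertips. I gripped it by its sides, stood it on the trivet, and put the grinder back at its old pose.

**Last checks:**
- **Tin:** the top camera puts the lid centre about 3 mm from the trivet centre it saw at the start. The wrist camera agrees to within about 2 mm.
- **Grinder:** it was released within about 1 mm of its original grip pose, and the final pictures show it upright.
- **Others:** the bottle, the white and blue tins and the blue look-alike grinder look untouched, and their final estimates match the first ones within the recogniser's error.

**What disagreed or failed:**
- **Fingertip position:** the real fingertips end about 33 mm short of the stated TCP. My first grasp therefore closed above the grinder and moved nothing. I then corrected for this, and touching the lid, trivet and rack floor confirmed it.
- **Press force:** it briefly peaked at about 20 N at first contact, before I eased off. The drawing itself was done at 6 to 9 N, against the suggested 4 to 12 N and the 45 N rough limit.
- **Trivet position:** one final network reading put the trivet centre about 5 mm further to -y than the outline fits did. I trusted the outline fits.
- **Failed check:** a pixel comparison of the grinder before and after found nothing to compare, so it gave no information.

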